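Gauge the drilled spacer bar on the inclined height gauge

ROBOT

A 7-joint arm with a two-finger parallel gripper is mounted at the origin on a cart in front of the work surface, level with it; the furniture and walls round the work are solid. World frame = base frame: x ahead of the robot, y to its left, z up, the work surface at z = 0. Lengths are in m, angles in rad, forces in N, time in s.
With the tool pointing down it reaches from about 0.425 to 0.875 m from the base axis. Payload 4.7 kg.
Tool frame: the origin (TCP) lies on the centre line of the jaws, within the pads' length; the fingertips stand 8 mm ahead of it and the grasp point (between the pads) lies 11 mm behind it; z points along the fingers, y is the line along which they close (so a half turn about z gives the same grasp; the last joint's range is limited). The gripper opens to 87 mm and grips with 3 to 60 N. Pads are 19 mm wide; open, the fingers measure 117 mm over their backs; the gripper's body (75 mm by 190 mm) begins 51 mm behind the grasp point.
Start: joints at [-1.242, 0.321, -0.07, 1.45, 0.023, 1.371, -0.057], TCP at [0.201, 0.618, 0.201] pointing down, gripper open.
Joint ranges: [-2.86, 2.86], [-0.3, 2.09], [-1.38, 1.24], [0.06, 2.45], [-1.56, 4.7], [0.09, 2.05], [-2.69, 2.69]. Speed limits (rad/s): [2.57, 2.57, 3.14, 3.14, 3.14, 3.14, 3.14].

INTERFACE

Orientations are given as a 3x3 rotation matrix whose columns are the frame's x, y, z axes.
In Python, from station import arm, eyes gives the robot as it stands.
- The arm moves only by the tool arm_command, never from a script. Its arguments are lists of equal length, an entry for each row: "travel": the shift along the tool's x, y, z each as a share of 15 cm, from -1 to 1, a list of three; "rotation": the turn, a rotation vector about the tool's x, y, z each as a share of 180 degrees, from -1 to 1, a list of three. A call has 1 to 5 rows; each row shifts and turns the commanded pose from where the row before left it, along the tool's axes as they then stand; what a row does not reach is not made up. A row lasts 1/12 s, in which the tool goes at most 41.7 mm and 7.16 degrees, less where a joint would pass 70% of its speed; a pose out of reach is approached as far as the arm can. A call with a number of a shift or a turn outside -1 to 1 is refused whole. A call with a gripper value outside its range is refused whole. "hand" is the opening in per cent of the stroke, from 0 (shut) to 100 (fully open), set as the call begins (left out, the last holds). The fingers move at their own pace and stop on an object; the grip force is fixed at half the most. Time passes only in rows, so rows that do not move let the fingers close. It gives the time, the measured TCP pose, the force, the opening and the grip force at its end, in the units of the state.
- arm.read_state(): the state, without advancing time (a new reading comes with each control period).
- eyes.snapshot(name): name is "scene" or "side" or "wrist"; returns a dict with "frame" (480x640x3 uint8, red, green, blue), "K" (3x3 intrinsics, pixels), "k1" (the pictures are not rectified: a ray, as slopes to the right and down, at radius r is drawn at 1 + k1 r^2 times it, then the intrinsics apply), "cam_to_world" (4x4, takes a point from camera to world coordinates). Camera axes: x right, y down, z forward; pixel columns grow to the right and rows downward; lengths in m; the calibration is good to about 2 mm. A picture is of the moment at which its call begins. There is no depth.
- arm.hand_in(): hands the job in; it is judged then, once.
Trained networks look in a picture, given as the dict that the camera call returned (one of the last four; its "shot" number tells which), for a name from the list of things; names that differ only in an ending like _2 or _b are one class to them, and where a whole thing is asked for, a point or a joint stands for the part that bears it (a point fixed in the world has none). Each returns a list of dicts, best first, with "score" (0 to 1); they miss things now and then, are a little off and sometimes report something else, mostly with a low value. They report only what shows in the picture. A call takes as long as a camera call.
- eyes.search_frame(picture, query): "point" ([x, y, z] in m, in world coordinates, good to about 4 mm: the middle of the surface that is visible of it).
- eyes.tip_of(picture, query): "point" ([x, y, z] in m, in world coordinates, good to about 4 mm: a listed point, or the origin of a listed thing).
The state is a dict: "time_s": time; "joints": joint angles; "joint_velocities": joint speeds; "effort": joint torques, N m; "tcp_pos": TCP position; "eef_rot": TCP orientation; "wrist_force": force on the tool from outside, world axes, zero at the start; "wrist_torque": the same for the moment, N m; "width": opening from 0.0 (shut) to 1.0 (fully open); "finger_force": force on a finger pad.
Only numpy, scipy, OpenCV 4.12 (cv2) and the standard library are available. Lean on these libraries where they do the work, as an engineer would, in place of code of your own. Each camera call takes 0.05 s, during which the arm holds its last target. There are 200 camera calls.

TASK

Lay the bar with the two drilled holes lengthwise on the sloping anvil of the height gauge, flat and centred, its lower end against the end stop and its upper end under the raised gauge foot, and let go of it. Then bring the gauge head down by its black knob until it rests on its stop collar, so that the sprung foot stands on the bar and the dial shows the bar's height, and leave it so. Leave the short plain bar where it lies.

Things in the scene. Friction and masses are not known exactly. Their poses are not given: they have to be found in the camera images.
- stand: cast base of the height gauge, fixed to the bench, 270 x 124 x 16 mm. Origin on the bench straight below the origin of anvil; x level, up-slope direction; the base reaches from x = -105 mm (low end) to 165 mm. It carries anvil, column, gauge head and foot.
- drilled_bar: plain aluminium bar 180 x 34 x 28 mm (x, y, z) with two 17 mm through holes from top to bottom, 36 mm either side of its middle; lies on the bench, left or right of the gauge. Origin: centre of its underside; x along its length (both ends alike), z up. 0.31 to 0.57 kg.
- plain_bar: shorter solid aluminium bar 120 x 30 x 20 mm without holes, lying on the other side of the gauge; not to be used. Origin: centre of its underside, x along its length.
- anvil: sloping bed of the fixed grey height gauge. Origin: on the steel surface (62 mm wide), where the middle of the laid bar's underside belongs, 100 mm above the bench. x points up the slope, 30 deg above level, to the robot's left and somewhat away from it; y across; z square out of the surface, 30 deg from vertical, leaning to the right. Column 28 mm thick along z at x = 145 mm, top at z = 190 mm.
- end_stop (a point): middle of the end stop's face where it meets the anvil: x = -90 mm, y = 0, z = 0 in the frame of anvil; steel block 50 mm wide, 11 mm high. A bar whose end touches it has its middle at anvil x = 0. The bar may slide down against it by itself or stick where it is let go, as friction varies.
- foot_tip (a point): underside of the gauge foot (disc 18 mm across) at anvil x = 70 mm, y = 0; z = 70 mm with the head up and the foot out, 20 mm with the head down and the foot out. The head's dial, 56 mm across, faces down the slope: its face at anvil x = 36 mm, z = 111 to 167 mm with the head up; keep the gripper on the low side of it while laying the bar.
- lowering_knob (a point): middle of the round black knob on top of the gauge head, straight above the foot: 32 mm across, 34 mm long along the anvil's z. Anvil x = 70 mm, y = 0; z = 184 mm with the head fully up, 134 mm with it down. Its underside is 12 mm above the head's arm (32 mm wide). Axes as anvil. Pinch it or push on it along the anvil's z.
- gauge_head (a joint): how far the gauge head is lowered along its column, m: 0 fully up, 0.050 resting on its stop collar. Starts 0 to 0.012; a friction slide that stays where it is left and takes some 2 to 6 N to push down.
- gauge_foot (a joint): reading of the gauge: how far the sprung foot is pushed up into the head, m; 0 fully out, 0.014 fully in, spring 1.2 to 3 N. With the head on its collar it reads the part's height above 20 mm: the drilled bar lying flat reads 0.008. The dial pointer turns clockwise with it, one turn for 15 mm.

How it is judged:
By the outcome, as a careful person would: the job done as asked, in the order asked, and still so for the second after the job is handed in, with the robot touching nothing.
It also fails if it takes over 62 s, if anything falls off the work surface, if the arm or the gripper's body presses on something with over 40 N, if the wrist force passes 120 N, or if a joint passes its speed limit or range.

## Working session

There is one attempt and no reset: what is moved stays moved. The work goes in short steps, Python scripts to look and compute and a tool call to move; the robot and the scene stay as the last step left them, time stands still between calls to the robot, and variables do not carry over. Pictures are saved under pics/ and viewed, at most 10 in all, crops included, and the job is handed in when it is done.

Besides the shell and the picture viewer there is one more tool, called after "Request:" as name(argument=value, ...) on one line, values as JSON. arm_command: Moves the arm, as the interface text tells. Shift numbers are shares of 15 cm and turn numbers shares of 180 degrees, none past 1 either way. Its arguments: {"type":"object","properties":{"travel":{"type":"array","items":{"type":"array","items":{"type":"number","minimum":-1,"maximum":1}}},"rotation":{"type":"array","items":{"type":"array","items":{"type":"number","minimum":-1,"maximum":1}}},"hand":{"type":"number"}},"required":["travel","rotation"]}

```bash
mkdir -p pics; cat > h.py <<'E'
import numpy as np, cv2
from station import arm, eyes
np.set_printoptions(precision=4,suppress=True)
def proj(s,P):
    T=np.linalg.inv(s["cam_to_world"]);p=T[:3,:3]@np.asarray(P,float)+T[:3,3];a=p[:2]/p[2]
    a=a*(1+s["k1"]*(a@a));K=np.array(s["K"]);return K[:2,:2]@a+K[:2,2]
def ray(s,uv):
    K=np.array(s["K"]);d=np.array([(uv[0]-K[0,2])/K[0,0],(uv[1]-K[1,2])/K[1,1]]);a=d.copy()
    for _ in range(20):a=d/(1+s["k1"]*(a@a))
    T=np.array(s["cam_to_world"]);return T[:3,3],T[:3,:3]@np.array([*a,1])
def atz(s,uv,z):
    o,d=ray(s,uv);return o+d*(z-o[2])/d[2]
def save(s,n):cv2.imwrite("pics/"+n,s["frame"][:,:,::-1])
E
python3 - <<'E'
from h import *
st=arm.read_state();print(st["time_s"],st["tcp_pos"],st["eef_rot"],st["width"])
for c in("scene","side"):
    s=eyes.snapshot(c);save(s,c+"0.png");print(c,np.array(s["cam_to_world"])[:3,3])
    for q in("drilled_bar","plain_bar","anvil","end_stop","foot_tip","lowering_knob","stand"):
        r=eyes.tip_of(s,q);print(q,[(np.array(a["point"]),round(a["score"],2),proj(s,a["point"]).round()) for a in r[:2]])
E
```

```text
0.0 [0.2011 0.6175 0.2003] [[-0.9509  0.3096 -0.0005]
 [ 0.3096  0.9509 -0.0019]
 [-0.0001 -0.0019 -1.    ]] 0.9966810882596536
scene [-0.0875 -0.7238  0.9805]
drilled_bar [(array([ 0.5043,  0.2951, -0.0022]), 0.72, array([252., 232.])), (array([ 0.4638, -0.0228,  0.2936]), 0.2, array([306., 210.]))]
plain_bar [(array([ 0.479 , -0.3358, -0.0004]), 0.95, array([397., 373.])), (array([ 0.4313, -0.0595,  0.0551]), 0.46, array([306., 298.]))]
anvil [(array([0.4774, 0.0037, 0.1011]), 0.75, array([304., 263.]))]
end_stop [(array([ 0.4353, -0.0616,  0.0556]), 0.66, array([308., 298.]))]
foot_tip []
lowering_knob [(array([ 0.4627, -0.0227,  0.2968]), 0.65, array([306., 209.]))]
stand []
side [-0.0121 -0.9406  0.9095]
drilled_bar [(array([ 0.5059,  0.2946, -0.0011]), 0.76, array([260., 246.]))]
plain_bar [(array([ 0.4797, -0.337 ,  0.0021]), 0.72, array([373., 384.]))]
anvil [(array([ 0.4822, -0.0036,  0.0986]), 0.94, array([299., 273.]))]
end_stop [(array([ 0.4331, -0.0617,  0.0547]), 0.72, array([294., 305.]))]
foot_tip []
lowering_knob [(array([ 0.4595, -0.0251,  0.29  ]), 0.94, array([293., 215.]))]
stand [(array([ 0.4785, -0.0028, -0.0035]), 0.81, array([299., 303.])), (array([ 0.5079,  0.2958, -0.0025]), 0.41, array([261., 246.]))]
```

```bash
python3 -c "
import cv2,numpy as np
a=cv2.imread('pics/scene0.png');b=cv2.imread('pics/side0.png')
print(a.shape)"
```

```text
(480, 640, 3)
```

View pics/scene0.png

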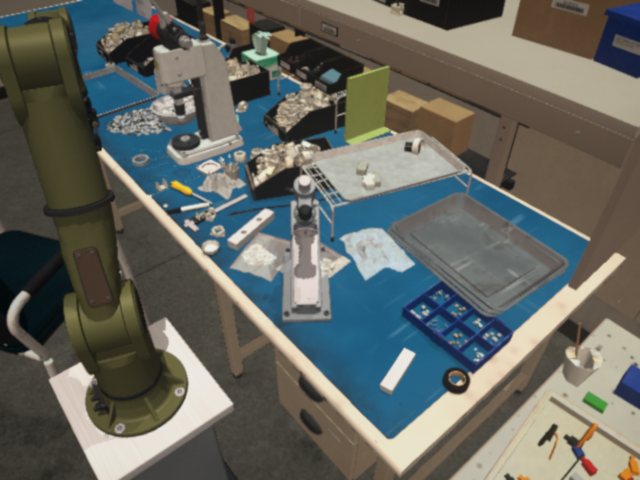

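View pics/side0.png

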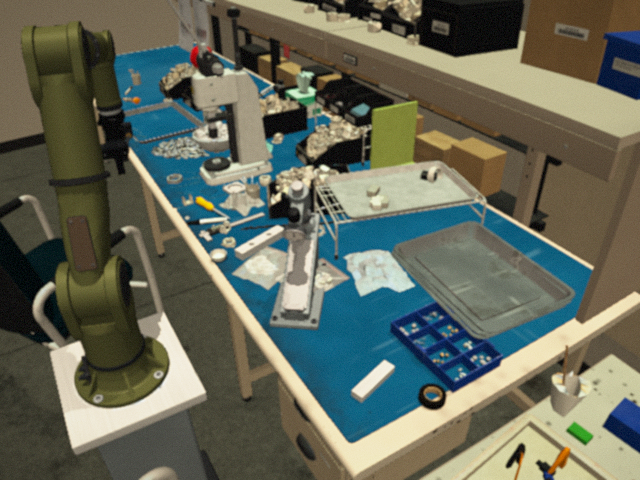

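The scene view shows the gauge at about (305,260), with its knob at (306,210) and end stop at (308,298). The drilled bar is left of it at (252,230), the plain bar right at (397,370), and a microscope far left at (200,110).

```bash
python3 - <<'E'
from h import *
s=eyes.snapshot("scene")
for n,uv,z in(("barA",(231,247),.014),("barB",(271,212),.014),("microbase",(205,150),0),("microtop near",(205,160),0),("tray corner",(335,236),0)):print(n,atz(s,uv,z))
w=eyes.snapshot("wrist");T=np.array(w["cam_to_world"]);st=arm.read_state()
print("cam in tool",np.array(st["eef_rot"]).T@(T[:3,3]-st["tcp_pos"]),np.array(st["eef_rot"]).T@T[:3,:3],w["K"],w["k1"])
E
```

```text
barA [0.4101 0.2609 0.014 ]
barB [0.5949 0.3218 0.014 ]
microbase [0.6329 0.801  0.    ]
microtop near [0.5977 0.7395 0.    ]
tray corner [0.6856 0.1205 0.    ]
cam in tool [ 0.0667 -0.     -0.1825] [[-0.0006 -0.9689 -0.2475]
 [ 1.     -0.0007  0.0001]
 [-0.0003 -0.2475  0.9689]] [[332.8348   0.     323.452 ]
 [  0.     332.8348 239.052 ]
 [  0.       0.       1.    ]] -0.025543877653514926
```

Request:
arm_command(travel=[[-0.205,-0.127,0],[-0.205,-0.127,0],[-0.205,-0.127,0],[-0.205,-0.127,0],[-0.205,-0.127,0]], rotation=[[0,0,0],[0,0,0],[0,0,0],[0,0,0],[0,0,0]])

```text
time_s: 1.32
tcp_pos: [0.3189, 0.4785, 0.2016]
eef_rot: [[-0.951, 0.309, 0.0], [0.309, 0.951, 0.0], [-0.0, 0.001, -1.0]]
wrist_force: [0.8, 0.6, 0.1]
width: 1.0
finger_force: 0.0
```

Request:
arm_command(travel=[[-0.205,-0.127,0],[-0.205,-0.127,0],[-0.205,-0.127,0],[-0.205,-0.127,0],[-0.205,-0.127,0]], rotation=[[0,0,0],[0,0,0],[0,0,0],[0,0,0],[0,0,0]])

```text
time_s: 1.73
tcp_pos: [0.4357, 0.3403, 0.2018]
eef_rot: [[-0.951, 0.31, 0.001], [0.31, 0.951, 0.001], [-0.0, 0.001, -1.0]]
wrist_force: [1.7, 0.5, -0.9]
width: 0.998
finger_force: 0.0
```

Request:
arm_command(travel=[[-0.205,-0.127,0],[-0.205,-0.127,0],[0,0,0],[0,0,0],[0,0,0]], rotation=[[0,0,0],[0,0,0],[0,0,-0.034],[0,0,-0.034],[0,0,-0.034]])

```text
time_s: 2.15
tcp_pos: [0.482, 0.2856, 0.2016]
eef_rot: [[-1.0, -0.009, 0.0], [-0.009, 1.0, 0.0], [-0.0, 0.0, -1.0]]
wrist_force: [-1.2, -0.4, 0.0]
width: 1.001
finger_force: 0.0
```

Request:
arm_command(travel=[[0,0,0],[0,0,0],[0,0,0],[0,0,0],[0,0,0]], rotation=[[0,0,-0.034],[0,0,-0.034],[0,0,-0.034],[0,0,0],[0,0,0]])

```text
time_s: 2.57
tcp_pos: [0.4814, 0.2865, 0.2016]
eef_rot: [[-0.948, -0.318, 0.0], [-0.318, 0.948, 0.0], [-0.0, 0.0, -1.0]]
wrist_force: [0.1, -0.4, 0.1]
width: 1.001
finger_force: 0.0
```

```bash
python3 - <<'E'
from h import *
st=arm.read_state();print(st["time_s"],st["tcp_pos"],st["eef_rot"],st["joints"])
s=eyes.snapshot("wrist");save(s,"w1.png")
for q in("drilled_bar","anvil","lowering_knob","end_stop","foot_tip"):
    print(q,[(np.array(a["point"]),round(a["score"],2),proj(s,a["point"]).round()) for a in eyes.tip_of(s,q)[:2]])
E
```

```text
2.5667 [0.4814 0.2865 0.2016] [[-0.9482 -0.3175  0.0002]
 [-0.3175  0.9482  0.0002]
 [-0.0003  0.0002 -1.    ]] [-0.7407  0.128   0.1716  1.6855 -0.0225  1.3298  1.3289]
drilled_bar [(array([0.5065, 0.2913, 0.0038]), 0.81, array([321., 235.]))]
anvil []
lowering_knob []
end_stop []
foot_tip []
```

View pics/w1.png

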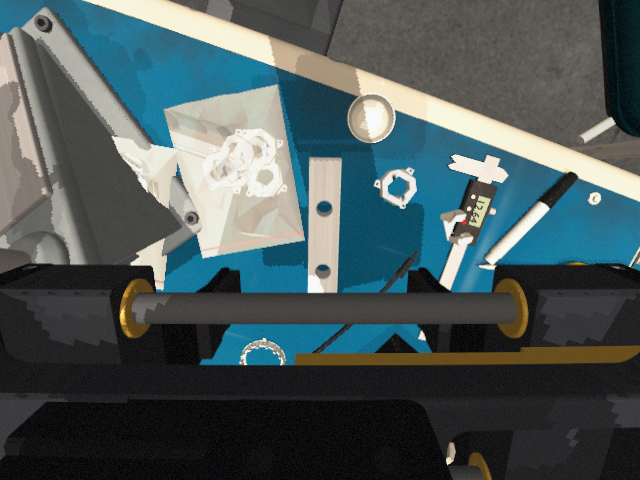

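The wrist view shows the bar along the image's vertical, with holes at (324,208) and (323,271) and its near end at v≈157, u 309 to 342.

```bash
python3 - <<'E'
from h import *
s=eyes.snapshot("wrist");st=arm.read_state()
g=cv2.cvtColor(s["frame"],cv2.COLOR_RGB2HSV)
hol=(s["frame"].max(2)<150).astype(np.uint8)
# sides: leftmost/rightmost bright unsaturated per row
m=((g[:,:,1]<70)&(g[:,:,2]>120)).astype(np.uint8)
L=[];R=[]
for v in range(168,195):
    row=m[v,300:352];i=np.where(row)[0]
    c=[k for k in i];L.append(300+i.min());R.append(300+i.max()+1)
print(L,R)
h1,h2=[atz(s,p,.028) for p in((324,207.5),(323,271))]
print(h1,h2,np.linalg.norm(h1-h2),np.degrees(np.arctan2(*(h2-h1)[1::-1])))
for v in(170,193):
    a=atz(s,(L[v-168],v),.028);b=atz(s,(R[v-168],v),.028);print(a,b,np.linalg.norm(a-b),(a+b)/2)
e=atz(s,(325,157),.028);print("end",e)
E
```

```text
[np.int64(309), np.int64(309), np.int64(309), np.int64(309), np.int64(309), np.int64(309), np.int64(309), np.int64(309), np.int64(309), np.int64(309), np.int64(309), np.int64(309), np.int64(309), np.int64(309), np.int64(309), np.int64(309), np.int64(309), np.int64(309), np.int64(309), np.int64(309), np.int64(309), np.int64(309), np.int64(309), np.int64(309), np.int64(309), np.int64(309), np.int64(309)] [np.int64(342), np.int64(342), np.int64(342), np.int64(342), np.int64(342), np.int64(342), np.int64(342), np.int64(341), np.int64(341), np.int64(341), np.int64(341), np.int64(341), np.int64(341), np.int64(341), np.int64(341), np.int64(341), np.int64(341), np.int64(341), np.int64(341), np.int64(341), np.int64(341), np.int64(341), np.int64(341), np.int64(341), np.int64(341), np.int64(341), np.int64(341)]
[0.471  0.2832 0.028 ] [0.54   0.3053 0.028 ] 0.07244530832480348 17.726036471087276
[0.4384 0.2556 0.028 ] [0.4273 0.2885 0.028 ] 0.034632649748371415 [0.4328 0.272  0.028 ]
[0.4613 0.2631 0.028 ] [0.4504 0.2954 0.028 ] 0.03413659445662769 [0.4558 0.2793 0.028 ]
end [0.4204 0.2673 0.028 ]
```

Request:
arm_command(travel=[[0,0,0.25],[0,0,0.25],[0,0,0.25],[0,0,0.25],[0,0,0.15]], rotation=[[0,0,0.004],[0,0,0],[0,0,0],[0,0,0],[0,0,0]], hand=60)

```text
time_s: 3.33
tcp_pos: [0.4792, 0.2851, 0.0251]
eef_rot: [[-0.951, -0.308, -0.004], [-0.308, 0.951, -0.003], [0.005, -0.001, -1.0]]
wrist_force: [-0.3, -0.3, 0.0]
width: 0.709
finger_force: 0.0
```

Request:
arm_command(travel=[[0,0,0.08],[0,0,0.03],[0,0,0],[0,0,0]], rotation=[[0,0,0],[0,0,0],[0,0,0],[0,0,0]])

```text
time_s: 3.67
tcp_pos: [0.4826, 0.2873, 0.014]
eef_rot: [[-0.951, -0.308, 0.002], [-0.308, 0.951, 0.001], [-0.003, 0.001, -1.0]]
wrist_force: [0.1, 0.1, 0.2]
width: 0.605
finger_force: 0.0
```

```bash
python3 - <<'E'
from h import *
st=arm.read_state();print(st["time_s"],st["tcp_pos"],st["eef_rot"],st["wrist_force"],st["width"])
E
```

```text
3.6667 [0.4826 0.2873 0.014 ] [[-0.9513 -0.3083  0.0022]
 [-0.3083  0.9513  0.0015]
 [-0.0026  0.0007 -1.    ]] [0.1217 0.1491 0.1633] 0.6046331710558527
```

Request:
arm_command(travel=[[0,0,0.014],[0,0,0]], rotation=[[0,0,0],[0,0,0]])

```text
time_s: 3.83
tcp_pos: [0.4824, 0.2872, 0.0119]
eef_rot: [[-0.951, -0.308, 0.002], [-0.308, 0.951, 0.002], [-0.003, 0.001, -1.0]]
wrist_force: [0.5, -0.4, 0.6]
width: 0.598
finger_force: 0.0
```

Request:
arm_command(travel=[[0,0,0],[0,0,0],[0,0,0],[0,0,0],[0,0,0]], rotation=[[0,0,0],[0,0,0],[0,0,0],[0,0,0],[0,0,0]], hand=20)

```text
time_s: 4.25
tcp_pos: [0.4814, 0.2865, 0.0105]
eef_rot: [[-0.951, -0.308, 0.0], [-0.308, 0.951, 0.0], [-0.0, 0.0, -1.0]]
wrist_force: [-0.8, 0.8, -0.1]
width: 0.306
finger_force: 0.0
```

Request:
arm_command(travel=[[0,0,0],[0,0,0],[0,0,-0.1],[0,0,-0.1],[0,0,-0.1]], rotation=[[0,0,0],[0,0,0],[0,0,0],[0,0,0],[0,0,0]])

```text
time_s: 4.67
tcp_pos: [0.4811, 0.2863, 0.0556]
eef_rot: [[-0.951, -0.308, -0.001], [-0.308, 0.951, -0.001], [0.001, -0.0, -1.0]]
wrist_force: [0.9, -0.2, -0.2]
width: 0.202
finger_force: 0.0
```

```bash
python3 - <<'E'
from h import *
st=arm.read_state();print(st["time_s"],st["tcp_pos"],st["wrist_force"],st["wrist_torque"],st["width"],st["finger_force"])
# anvil fit from scene+side again
d={}
for c in("scene","side"):
    s=eyes.snapshot(c)
    for q in("anvil","end_stop","lowering_knob"):
        for a in eyes.tip_of(s,q)[:1]:print(c,q,np.array(a["point"]),round(a["score"],2))
E
```

```text
4.6667 [0.4811 0.2863 0.0556] [ 0.9387 -0.1662 -0.2437] [ 0.0856  0.0646 -0.013 ] 0.20196768095667553 0.0
scene anvil [0.4745 0.0015 0.1023] 0.89
scene end_stop [ 0.4309 -0.0597  0.0544] 0.81
scene lowering_knob [ 0.4283 -0.0611  0.0551] 0.63
side anvil [ 0.4805 -0.0027  0.0972] 0.86
side end_stop [ 0.431  -0.0632  0.0542] 0.85
side lowering_knob [ 0.4621 -0.024   0.2893] 0.67
```

```bash
python3 - <<'E'
from h import *
s=eyes.snapshot("wrist");save(s,"w2.png")
print([(np.array(a["point"]),round(a["score"],2)) for a in eyes.tip_of(s,"drilled_bar")])
for c in("scene","side"):
  s=eyes.snapshot(c);print([(np.array(a["point"]),round(a["score"],2)) for a in eyes.tip_of(s,"drilled_bar")])
save(s,"side2.png")
E
```

```text
[(array([0.5064, 0.2913, 0.004 ]), 0.7)]
[(array([ 0.5023,  0.2955, -0.0016]), 0.77), (array([ 0.4639, -0.0237,  0.2945]), 0.46)]
[(array([ 0.5071,  0.2953, -0.0004]), 0.66)]
```

View pics/w2.png

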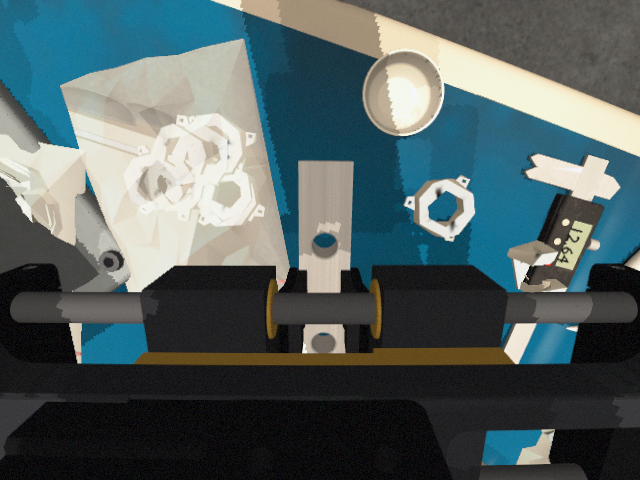

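The bar still lies at u 299 to 354 and the fingers, in frame at v≈270 to 350, look closed above it without it. I'll zoom in on the fingers.

```bash
python3 - <<'E'
from h import *
s=eyes.snapshot("wrist");st=arm.read_state();R=np.array(st["eef_rot"]);t=st["tcp_pos"];print(t,st["width"],st["wrist_force"])
im=s["frame"][:,:,::-1].copy()
c=cv2.resize(im[150:370,200:450],None,fx=3,fy=2.7,interpolation=cv2.INTER_CUBIC);cv2.imwrite("pics/c2.png",c)
for o in([0,0,0],[0,.0087,.008],[0,-.0087,.008],[0,.017,-.011],[.0095,.0087,.008]):print(o,proj(s,t+R@np.array(o)))
b=np.array([.5055,.2943,.0]);x=np.array([.953,.304,0]);y=np.array([-.304,.953,0])
for k in(-90,-36,36):
  for z in(.0,.028):print(k,z,proj(s,b+x*k/1e3+np.array([0,0,z])))
E
```

```text
[0.4814 0.2864 0.0553] 0.1980246713989501 [-0.1445  0.3753  0.0271]
[0, 0, 0] [324.2608 272.8568]
[0, 0.0087, 0.008] [338.628  268.2657]
[0, -0.0087, 0.008] [309.8225 268.2867]
[0, 0.017, -0.011] [355.2829 279.754 ]
[0.0095, 0.0087, 0.008] [338.7996 253.1955]
-90 0.0 [324.6956 157.4636]
-90 0.028 [324.8746 157.8969]
-36 0.0 [324.3298 233.1543]
-36 0.028 [324.4521 243.0398]
36 0.0 [323.8972 322.0788]
36 0.028 [323.9598 341.3858]
```

View pics/c2.png

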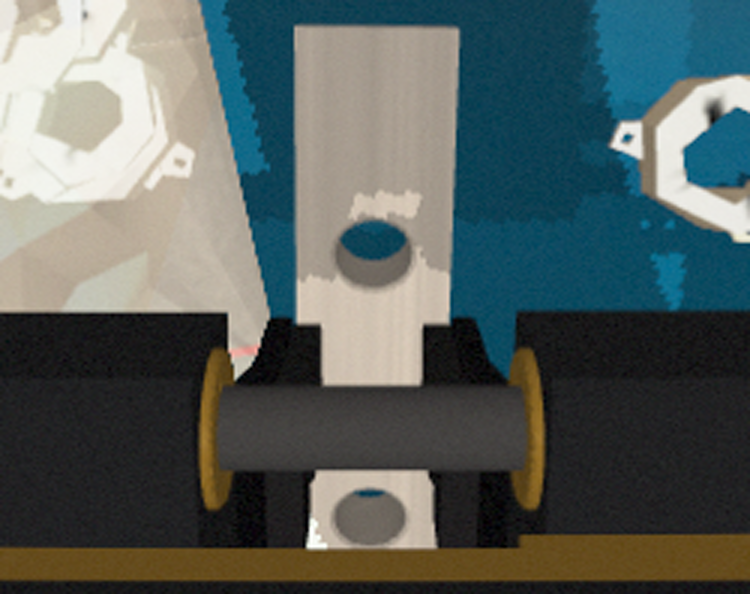

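Request:
arm_command(travel=[[0,0,0],[0,0,0],[0,0,0],[0,0,0],[0,0,0]], rotation=[[0,0,0],[0,0,0],[0,0,0],[0,0,0],[0,0,0]], hand=60)

```text
time_s: 5.83
tcp_pos: [0.4814, 0.2865, 0.0554]
eef_rot: [[-0.951, -0.308, 0.0], [-0.308, 0.951, 0.0], [-0.0, 0.0, -1.0]]
wrist_force: [0.6, -0.7, 0.3]
width: 0.493
finger_force: 0.0
```

Request:
arm_command(travel=[[0,0,0.1],[0,0,0.1],[0,0,0.1],[0,0,0],[0,0,0]], rotation=[[0,0,0],[0,0,0],[0,0,0],[0,0,0],[0,0,0]])

```text
time_s: 6.25
tcp_pos: [0.4808, 0.286, 0.0098]
eef_rot: [[-0.951, -0.308, -0.001], [-0.308, 0.951, -0.001], [0.002, -0.001, -1.0]]
wrist_force: [-0.4, 0.6, 0.5]
width: 0.6
finger_force: 0.0
```

```bash
python3 - <<'E'
from h import *
s=eyes.snapshot("wrist");st=arm.read_state();print(st["tcp_pos"],st["width"],st["wrist_force"],st["finger_force"])
im=s["frame"][:,:,::-1]
cv2.imwrite("pics/c3.png",cv2.resize(im[130:370,180:470],None,fx=2.5,fy=2.5,interpolation=cv2.INTER_CUBIC))
E
```

```text
[0.4816 0.2865 0.0107] 0.6000829165855527 [-0.034  -0.1313  0.9528] 0.0
```

View pics/c3.png

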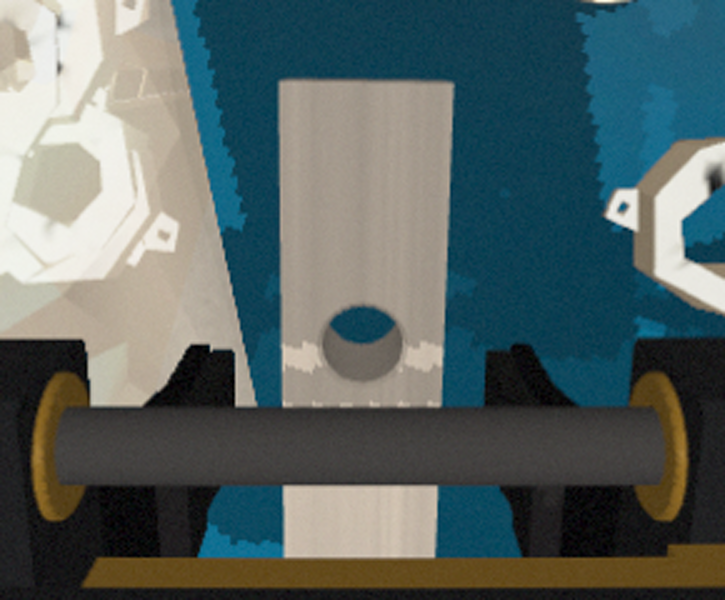

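The fingers straddle the bar properly, with a gap on both sides. I'll close in small steps and watch.

Request:
arm_command(travel=[[0,0,0],[0,0,0],[0,0,0]], rotation=[[0,0,0],[0,0,0],[0,0,0]], hand=36)

```text
time_s: 6.55
tcp_pos: [0.482, 0.2869, 0.0113]
eef_rot: [[-0.951, -0.308, 0.001], [-0.308, 0.951, 0.001], [-0.002, 0.001, -1.0]]
wrist_force: [0.1, 0.5, 0.2]
width: 0.456
finger_force: 0.0
```

Request:
arm_command(travel=[[0,0,0],[0,0,0],[0,0,0]], rotation=[[0,0,0],[0,0,0],[0,0,0]])

```text
time_s: 6.8
tcp_pos: [0.4815, 0.2865, 0.0106]
eef_rot: [[-0.951, -0.308, 0.0], [-0.308, 0.951, 0.0], [-0.0, 0.0, -1.0]]
wrist_force: [-0.1, 0.1, -0.1]
width: 0.367
finger_force: 0.0
```

```bash
python3 - <<'E'
from h import *
s=eyes.snapshot("wrist");st=arm.read_state();print(st["tcp_pos"],st["width"],st["wrist_force"],st["finger_force"],st["effort"])
im=s["frame"][:,:,::-1]
cv2.imwrite("pics/c4.png",cv2.resize(im[130:370,180:470],None,fx=2.5,fy=2.5,interpolation=cv2.INTER_CUBIC))
E
```

```text
[0.4815 0.2865 0.0105] 0.36544249797336775 [ 0.1773  0.8701 -0.2745] 0.0 [  0.001  -42.398    1.7881 -26.0056   0.0264   0.0814  -0.0001]
```

View pics/c4.png

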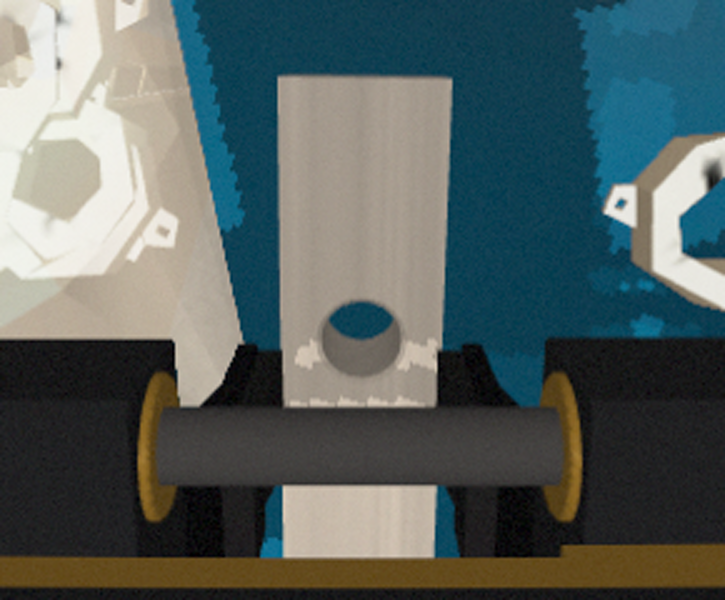

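The fingers now look about to touch both sides of the bar. I'll keep closing gradually.

Request:
arm_command(travel=[[0,0,0],[0,0,0],[0,0,0]], rotation=[[0,0,0],[0,0,0],[0,0,0]], hand=30)

```text
time_s: 7.1
tcp_pos: [0.4814, 0.2865, 0.0104]
eef_rot: [[-0.951, -0.308, 0.0], [-0.308, 0.951, 0.0], [-0.0, 0.0, -1.0]]
wrist_force: [-0.9, 0.4, -0.2]
width: 0.31
finger_force: 0.0
```

Request:
arm_command(travel=[[0,0,0],[0,0,0],[0,0,0]], rotation=[[0,0,0],[0,0,0],[0,0,0]], hand=0)

```text
time_s: 7.35
tcp_pos: [0.4814, 0.2864, 0.0104]
eef_rot: [[-0.951, -0.308, 0.0], [-0.308, 0.951, 0.0], [-0.0, 0.0, -1.0]]
wrist_force: [0.3, -0.6, 0.4]
width: 0.151
finger_force: 0.0
```

```bash
python3 - <<'E'
from h import *
s=eyes.snapshot("wrist");st=arm.read_state();print(st["time_s"],st["tcp_pos"],st["width"],st["wrist_force"],st["finger_force"])
im=s["frame"][:,:,::-1]
cv2.imwrite("pics/c5.png",cv2.resize(im[130:370,180:470],None,fx=2.5,fy=2.5,interpolation=cv2.INTER_CUBIC))
E
```

```text
7.4 [0.4814 0.2865 0.0104] 0.11028843128120434 [-0.6662 -0.8559  0.6262] 0.0
```

View pics/c5.png

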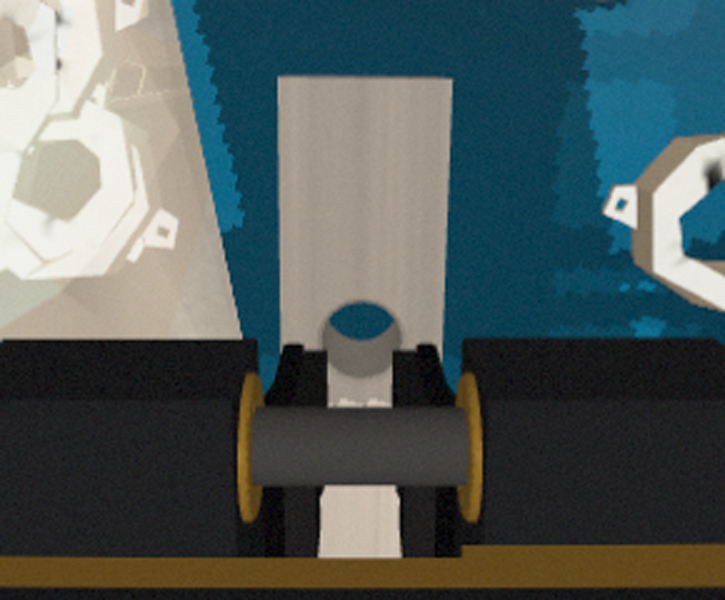

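The fingers pass over the bar. Apparent gap against reported width puts the visible tips about 28 mm behind where the stated tool frame says (tool z ≈ -20 mm), just above the bar's top. I'll open and go lower, watching the force.

Request:
arm_command(travel=[[0,0,0],[0,0,0],[0,0,0],[0,0,0],[0,0,0]], rotation=[[0,0,0],[0,0,0],[0,0,0],[0,0,0],[0,0,0]], hand=60)

```text
time_s: 7.82
tcp_pos: [0.4814, 0.2865, 0.0104]
eef_rot: [[-0.951, -0.308, 0.0], [-0.308, 0.951, 0.0], [-0.0, 0.0, -1.0]]
wrist_force: [-0.1, 0.3, -0.2]
width: 0.406
finger_force: 0.0
```

Request:
arm_command(travel=[[0,0,0],[0,0,0],[0,0,0.02],[0,0,0.02],[0,0,0.02]], rotation=[[0,0,0],[0,0,0],[0,0,0],[0,0,0],[0,0,0]])

```text
time_s: 8.23
tcp_pos: [0.4813, 0.2864, 0.001]
eef_rot: [[-0.951, -0.308, -0.0], [-0.308, 0.951, 0.0], [0.0, 0.0, -1.0]]
wrist_force: [0.5, 0.6, -0.6]
width: 0.595
finger_force: 0.0
```

Request:
arm_command(travel=[[0,0,0.01],[0,0,0]], rotation=[[0,0,0],[0,0,0]])

```text
time_s: 8.4
tcp_pos: [0.481, 0.2862, -0.0008]
eef_rot: [[-0.951, -0.308, -0.001], [-0.308, 0.951, -0.001], [0.001, -0.0, -1.0]]
wrist_force: [-0.5, -0.3, 0.4]
width: 0.6
finger_force: 0.0
```

Confirmed: there is no contact with the stated tip below bench level.

Request:
arm_command(travel=[[0,0,0.03],[0,0,0.03],[0,0,0.02],[0,0,0.02],[0,0,0]], rotation=[[0,0,0],[0,0,0],[0,0,0],[0,0,0],[0,0,0]])

```text
time_s: 8.82
tcp_pos: [0.4809, 0.2861, -0.016]
eef_rot: [[-0.951, -0.308, -0.001], [-0.308, 0.951, -0.001], [0.001, -0.0, -1.0]]
wrist_force: [-0.6, -0.1, 0.3]
width: 0.603
finger_force: 0.0
```

Request:
arm_command(travel=[[0,0,0],[0,0,0],[0,0,0],[0,0,0]], rotation=[[0,0,0],[0,0,0],[0,0,0],[0,0,0]], hand=0)

```text
time_s: 9.15
tcp_pos: [0.4815, 0.2866, -0.0149]
eef_rot: [[-0.951, -0.308, 0.0], [-0.308, 0.951, 0.0], [-0.001, 0.0, -1.0]]
wrist_force: [-0.1, -0.8, 0.2]
width: 0.385
finger_force: 30.0
```

Request:
arm_command(travel=[[0,0,0],[0,0,0],[0,0,0],[0,0,0]], rotation=[[0,0,0],[0,0,0],[0,0,0],[0,0,0]])

```text
time_s: 9.48
tcp_pos: [0.4816, 0.2867, -0.0149]
eef_rot: [[-0.951, -0.308, 0.0], [-0.308, 0.951, 0.0], [-0.001, 0.0, -1.0]]
wrist_force: [-0.6, 0.4, 1.6]
width: 0.387
finger_force: 30.0
```

Gripped at 33.7 mm with 30 N. I'll lift and carry it over the gauge to the low (right) side.

Request:
arm_command(travel=[[0,0,-0.08],[0,0,-0.15],[0,0,-0.2],[0,0,-0.2],[0,0,-0.2]], rotation=[[0,0,0],[0,0,0],[0,0,0],[0,0,0],[0,0,0]])

```text
time_s: 9.9
tcp_pos: [0.4801, 0.2855, 0.1101]
eef_rot: [[-0.951, -0.308, -0.002], [-0.308, 0.951, -0.002], [0.003, -0.001, -1.0]]
wrist_force: [1.5, -0.1, -4.1]
width: 0.391
finger_force: 29.9
```

Request:
arm_command(travel=[[0,0,-0.2],[0,0,-0.2],[0,0,-0.2],[0,0,-0.2],[0,0,-0.2]], rotation=[[0,0,0],[0,0,0],[0,0,0],[0,0,0],[0,0,0]])

```text
time_s: 10.32
tcp_pos: [0.4802, 0.2855, 0.2604]
eef_rot: [[-0.951, -0.308, -0.002], [-0.308, 0.951, -0.001], [0.002, -0.001, -1.0]]
wrist_force: [0.2, 0.3, -5.2]
width: 0.386
finger_force: 29.9
```

Request:
arm_command(travel=[[0,0,-0.2],[0,0,-0.2],[0,0,-0.2],[0,0,-0.15],[0,0,-0.08]], rotation=[[0,0,0],[0,0,0],[0,0,0],[0,0,0],[0,0,0]])

```text
time_s: 10.73
tcp_pos: [0.4813, 0.2862, 0.3871]
eef_rot: [[-0.951, -0.308, 0.002], [-0.308, 0.951, 0.002], [-0.003, 0.001, -1.0]]
wrist_force: [0.6, 0.6, -5.2]
width: 0.389
finger_force: 29.9
```

Request:
arm_command(travel=[[0.04,-0.1,0],[0.1,-0.18,0],[0.12,-0.22,0],[0.12,-0.22,0],[0.12,-0.22,0]], rotation=[[0,0,0],[0,0,0],[0,0,0],[0,0,0],[0,0,0]])

```text
time_s: 11.15
tcp_pos: [0.4519, 0.1266, 0.3827]
eef_rot: [[-0.951, -0.308, -0.003], [-0.308, 0.951, -0.001], [0.003, -0.001, -1.0]]
wrist_force: [1.5, -0.1, -4.0]
width: 0.385
finger_force: 29.9
```

Request:
arm_command(travel=[[0.12,-0.22,0],[0.12,-0.22,0],[0.12,-0.22,0],[0.12,-0.22,0],[0.12,-0.22,0]], rotation=[[0,0,0],[0,0,0],[0,0,0],[0,0,0],[0,0,0]])

```text
time_s: 11.57
tcp_pos: [0.4167, -0.058, 0.3829]
eef_rot: [[-0.951, -0.308, -0.002], [-0.308, 0.951, 0.0], [0.002, 0.001, -1.0]]
wrist_force: [1.7, -0.2, -3.8]
width: 0.392
finger_force: 29.9
```

Request:
arm_command(travel=[[0.12,-0.22,0],[0.1,-0.15,0],[0,0,0],[0,0,0]], rotation=[[0,0,0],[0,0,0],[0,0,0],[0,0,0]])

```text
time_s: 11.9
tcp_pos: [0.4027, -0.1207, 0.3833]
eef_rot: [[-0.953, -0.304, -0.001], [-0.304, 0.953, 0.002], [0.001, 0.002, -1.0]]
wrist_force: [-1.1, 0.9, -4.7]
width: 0.386
finger_force: 29.9
```

```bash
python3 - <<'E'
from h import *
st=arm.read_state();print(st["time_s"],st["tcp_pos"],st["eef_rot"],st["joints"],st["wrist_force"],st["width"],st["finger_force"])
E
```

```text
11.9 [ 0.4027 -0.1207  0.3833] [[-0.9528 -0.3037 -0.0011]
 [-0.3037  0.9528  0.0017]
 [ 0.0005  0.0019 -1.    ]] [-0.4468 -0.2608  0.5302  1.6531  0.1305  1.7148  1.9666] [-1.1094  0.9349 -4.6675] 0.3857829562899846 29.943021925573703
```

Request:
arm_command(travel=[[0,0,0],[0,0,0],[0,0,0],[0,0,0],[0,0,0]], rotation=[[0,0,-0.025],[0,0,-0.039],[0,0,-0.039],[0,0,-0.039],[0,0,-0.039]])

```text
time_s: 12.32
tcp_pos: [0.404, -0.1173, 0.3831]
eef_rot: [[-0.629, -0.777, -0.002], [-0.777, 0.629, 0.0], [0.001, 0.002, -1.0]]
wrist_force: [-0.1, 0.6, -4.6]
width: 0.387
finger_force: 29.9
```

Request:
arm_command(travel=[[0,0,0],[0,0,0],[0,0,0],[0,0,0],[0,0,0]], rotation=[[0,0,-0.013],[0,-0.025,0],[0,-0.035,0],[0,-0.035,0],[0,-0.035,0]])

```text
time_s: 12.73
tcp_pos: [0.4433, -0.1032, 0.3972]
eef_rot: [[-0.612, -0.763, 0.206], [-0.705, 0.645, 0.294], [-0.357, 0.035, -0.933]]
wrist_force: [0.4, 1.1, -5.1]
width: 0.393
finger_force: 29.9
```

Request:
arm_command(travel=[[0,0,0],[0,0,0],[0,0,0],[0,0,0]], rotation=[[0,-0.025,0],[0,-0.011,0],[0,0,0],[0,0,0]])

```text
time_s: 13.07
tcp_pos: [0.4626, -0.0857, 0.4057]
eef_rot: [[-0.6, -0.761, 0.247], [-0.671, 0.647, 0.361], [-0.435, 0.051, -0.899]]
wrist_force: [-1.1, 1.5, -4.3]
width: 0.388
finger_force: 29.9
```

```bash
python3 - <<'E'
from h import *
st=arm.read_state();R=np.array(st["eef_rot"]);print(st["time_s"],st["tcp_pos"],R,st["joints"],st["width"])
w=eyes.snapshot("wrist");save(w,"w6.png")
for q in("anvil","end_stop","lowering_knob","foot_tip"):
    print(q,[(np.array(a["point"]),round(a["score"],2),proj(w,a["point"]).round()) for a in eyes.tip_of(w,q)[:2]])
E
```

```text
13.0667 [ 0.4626 -0.0857  0.4057] [[-0.6004 -0.7606  0.2471]
 [-0.6712  0.6472  0.3614]
 [-0.4348  0.0511 -0.8991]] [-0.4302 -0.3006  0.7158  1.677  -0.2328  1.5458  2.6909] 0.3884479029815371
anvil [(array([ 0.4781, -0.0051,  0.0997]), 0.69, array([341., 152.]))]
end_stop [(array([ 0.4321, -0.0633,  0.0548]), 0.58, array([338.,  89.]))]
lowering_knob [(array([ 0.4585, -0.0246,  0.2917]), 0.61, array([364., 216.]))]
foot_tip []
```

View pics/w6.png

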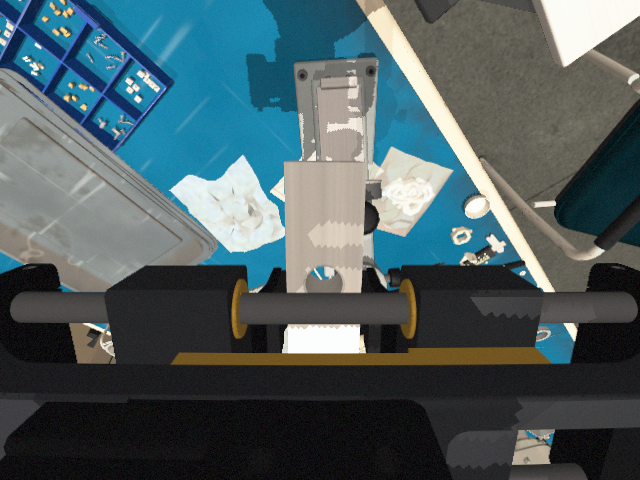

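The wrist view shows the bar held straight, at u 285 to 365, with the gauge bed beyond it at (340,150). Joints 2 and 7 are at their limits, so I'll fit a quick kinematic model to find a reachable way.

```bash
cat > kin.py <<'E'
import numpy as np, itertools
from scipy.spatial.transform import Rotation as Ro
from scipy.optimize import least_squares
D=[([-1.242,.321,-.07,1.45,.023,1.371,-.057],[.2011,.6175,.2003],[[-.9509,.3096,-.0005],[.3096,.9509,-.0019],[-.0001,-.0019,-1]]),
([-.7407,.128,.1716,1.6855,-.0225,1.3298,1.3289],[.4814,.2865,.2016],[[-.9482,-.3175,0],[-.3175,.9482,0],[0,0,-1]]),
([-.4468,-.2608,.5302,1.6531,.1305,1.7148,1.9666],[.4027,-.1207,.3833],[[-.9528,-.3037,-.0011],[-.3037,.9528,.0017],[.0005,.0019,-1]]),
([-.4302,-.3006,.7158,1.677,-.2328,1.5458,2.6909],[.4626,-.0857,.4057],[[-.6004,-.7606,.2471],[-.6712,.6472,.3614],[-.4348,.0511,-.8991]])]
LO=np.array([-2.86,-.3,-1.38,.06,-1.56,.09,-2.69]);HI=np.array([2.86,2.09,1.24,2.45,4.7,2.05,2.69])
def fk(q,p,s):
    R=np.eye(3);x=np.zeros(3)
    ax="zyzyzyz";off=[(0,0,p[0]),None,(p[4],0,p[1]),None,(p[5],0,p[2]),None,(p[6],0,p[3])]
    Rr=Ro.from_euler("z",-q[0]);x=np.array([0,0,p[0]])
    Rr=Rr*Ro.from_euler("y",q[1])*Ro.from_euler("z",s[0]*q[2]);x=x+Rr.apply([p[4],0,p[1]])
    Rr=Rr*Ro.from_euler("y",q[3])*Ro.from_euler("z",s[1]*q[4]);x=x+Rr.apply([p[5],0,p[2]])
    Rr=Rr*Ro.from_euler("y",q[5])*Ro.from_euler("z",s[2]*q[6]+s[3]);x=x+Rr.apply([p[6],0,p[3]])
    return x,Rr.as_matrix()
def fit():
    best=None
    for s in itertools.product((1,-1),(1,-1),(1,-1),(np.pi/2,-np.pi/2,0,np.pi)):
        e=sum(np.abs(fk(q,np.zeros(7),s)[1]-np.array(R)).sum() for q,_,R in D)
        if best is None or e<best[0]:best=(e,s)
    s=best[1]
    f=lambda p:np.r_[np.ravel([fk(q,p,s)[0]-x for q,x,_ in D]),1e-4*p[4:]]
    r=least_squares(f,[.3,.4,.4,.25,0,0,0]);return r.x,s,best[0],np.abs(f(r.x)).max()
P,S,e,m=fit()
A=np.array([.4785,-.0012,.0998]);yaw=np.radians(53)
c,sn=np.cos(yaw),np.sin(yaw);k=np.cos(np.pi/6)
AR=np.array([[c*k,-sn,-c*.5],[sn*k,c,-sn*.5],[.5,0,k]])
def ik(x,R,n=60,seed=0):
    rng=np.random.default_rng(seed);out=[]
    for i in range(n):
        q0=rng.uniform(LO,HI)
        g=lambda q:(lambda X:np.r_[(X[0]-x)*10,Ro.from_matrix(R.T@X[1]).as_rotvec()])(fk(q,P,S))
        r=least_squares(g,q0,bounds=(LO,HI))
        out.append((np.abs(r.fun).max(),r.x))
    out.sort(key=lambda t:t[0]);return out
if __name__=="__main__":
    print("fit",e,m,P,S)
    F=np.diag([-1.,1,-1]);G=np.diag([1.,-1,-1])
    for nm,M,gx in(("normal",F,-.025),("flip",G,-.025)):
        for bx,bz in((0,.001),(-.07,.02),(-.07,.1)):
            t=A+AR@np.array([bx+gx,0,bz-.0149]);o=ik(t,AR@M,25)
            print(nm,bx,bz,[ (round(a,4),b.round(2)) for a,b in o[:2]])
    t=A+AR@np.array([.07,0,.201-.0205])
    for nm,M in(("normal",F),("flip",G)):print("knob",nm,[(round(a,4),b.round(2)) for a,b in ik(t,AR@M,25)[:2]])
E
python3 kin.py
```

```text
fit 0.0073515419503162515 0.02281770295786678 [ 0.16082941  0.50912662  0.51724257  0.27399241  0.00072561  0.06928221
 -0.01282043] (-1, -1, -1, 1.5707963267948966)
normal 0 0.001 [(np.float64(0.0504), array([-0.69,  0.15,  1.24,  2.21, -0.87,  1.03, -2.69])), (np.float64(0.0504), array([-0.69,  0.15,  1.24,  2.21, -0.87,  1.03, -2.69]))]
normal -0.07 0.02 [(np.float64(0.0), array([-0.3 ,  0.09,  0.95,  2.24, -0.73,  1.  , -2.69])), (np.float64(0.0), array([-0.28,  0.08,  0.93,  2.24, -0.73,  1.  , -2.69]))]
normal -0.07 0.1 [(np.float64(0.0), array([ 1.76, -0.16, -0.97,  2.18, -0.7 ,  1.23, -2.69])), (np.float64(0.0), array([ 1.75, -0.16, -0.97,  2.18, -0.69,  1.23, -2.69]))]
flip 0 0.001 [(np.float64(0.0), array([-0.56,  0.07,  0.97,  2.17, -0.72,  0.94,  0.2 ])), (np.float64(0.0), array([ 0.89,  0.05, -0.53,  2.16, -0.63,  0.89,  0.12]))]
flip -0.07 0.02 [(np.float64(0.0), array([ 0.07,  0.04,  0.5 ,  2.22, -0.68,  0.96,  0.34])), (np.float64(0.0), array([-0.31,  0.06,  0.89,  2.22, -0.7 ,  0.98,  0.36]))]
flip -0.07 0.1 [(np.float64(0.0), array([ 1.85, -0.26, -1.05,  2.17, -0.78,  1.31,  0.47])), (np.float64(0.0), array([-0.62, -0.2 ,  1.15,  2.14, -0.39,  1.05,  0.07]))]
knob normal [(np.float64(0.0582), array([-0.58, -0.3 ,  0.78,  1.89, -0.22,  1.26,  2.69])), (np.float64(0.0582), array([-0.58, -0.3 ,  0.78,  1.89, -0.22,  1.26,  2.69]))]
knob flip [(np.float64(0.0), array([ 0.59, -0.21, -0.16,  1.9 , -0.56,  1.36, -0.12])), (np.float64(0.0), array([-0.6 , -0.3 ,  0.79,  1.89, -0.27,  1.24, -0.4 ]))]
```

Fit: the orientation with tool x pointing up-slope is comfortably reachable, while the current one (tool x down-slope) is not. I'll put the bar back on its clear spot and regrip it nearer the other end, so the wrist camera stays clear of the dial.

```bash
cat >> h.py <<'E'
from scipy.spatial.transform import Rotation as Ro
def Rdown(deg):
    a=np.radians(deg);x=np.array([np.cos(a),np.sin(a),0]);z=np.array([0,0,-1.]);return np.c_[x,np.cross(z,x),z]
def go(R0,p0,R1,p1,label=""):
    # rotvec share (do first), then travel share along new axes
    rv=Ro.from_matrix(R0.T@R1).as_rotvec()/np.pi
    print(label,"rot",rv,"rows>=",np.ceil(np.linalg.norm(rv)*180/7.1),"travel after rot",R1.T@(p1-p0)/.15,"rows",np.linalg.norm(p1-p0)/.0417,"travel before rot",R0.T@(p1-p0)/.15)
E
python3 - <<'E'
from h import *
st=arm.read_state();R=np.array(st["eef_rot"]);p=np.array(st["tcp_pos"])
R1=Rdown(197.7);go(R,p,R1,np.array([.4816,.2867,.40]))
E
```

```text
rot [0.0552 0.1358 0.1702] rows>= 6.0 travel after rot [-0.872   2.3302  0.0436] rows 8.951091682731441 travel before rot [-1.7196  1.5157  0.9684]
```

Request:
arm_command(travel=[[0,0,0],[0,0,0],[0,0,0],[0,0,0],[0,0,0]], rotation=[[0.005,0.011,0.014],[0.0092,0.0226,0.0284],[0.0092,0.0226,0.0284],[0.0092,0.0226,0.0284],[0.0092,0.0226,0.0284]])

```text
time_s: 13.73
tcp_pos: [0.4633, -0.0859, 0.4075]
eef_rot: [[-0.901, -0.425, 0.085], [-0.419, 0.905, 0.078], [-0.11, 0.035, -0.993]]
wrist_force: [-0.7, 0.4, -4.8]
width: 0.388
finger_force: 29.9
```

Request:
arm_command(travel=[[0,0,0],[0,0,0],[0,0,0],[0,0,0]], rotation=[[0.0092,0.0226,0.0284],[0.004,0.011,0.014],[0,0,0],[0,0,0]])

```text
time_s: 14.07
tcp_pos: [0.4639, -0.0858, 0.4062]
eef_rot: [[-0.952, -0.305, 0.003], [-0.305, 0.952, 0.004], [-0.004, 0.003, -1.0]]
wrist_force: [-0.1, -0.4, -5.0]
width: 0.391
finger_force: 29.9
```

```bash
python3 - <<'E'
from h import *
st=arm.read_state();R=np.array(st["eef_rot"]);p=np.array(st["tcp_pos"]);print(st["time_s"],p,R,st["joints"])
R1=Rdown(197.7);go(R,p,R1,np.array([.4816,.2867,.40]))
E
```

```text
14.0667 [ 0.4639 -0.0858  0.4062] [[-0.9524 -0.3049  0.0026]
 [-0.3049  0.9524  0.0035]
 [-0.0035  0.0026 -1.    ]] [-0.3705 -0.107   0.4515  1.5067  0.0434  1.7288  1.9664]
 rot [0.0008 0.0011 0.0003] rows>= 1.0 travel after rot [-0.8678  2.3301  0.0413] rows 8.945363716137539 travel before rot [-0.8697  2.3292  0.0504]
```

Request:
arm_command(travel=[[-0.043,0.117,0],[-0.087,0.233,0],[-0.087,0.233,0],[-0.087,0.233,0],[-0.087,0.233,0]], rotation=[[0.001,0.001,0],[0,0,0],[0,0,0],[0,0,0],[0,0,0]])

```text
time_s: 14.48
tcp_pos: [0.4713, 0.0816, 0.4074]
eef_rot: [[-0.954, -0.301, 0.003], [-0.301, 0.954, 0.002], [-0.003, 0.001, -1.0]]
wrist_force: [0.5, -0.1, -5.0]
width: 0.385
finger_force: 29.9
```

Request:
arm_command(travel=[[-0.087,0.233,0],[-0.087,0.233,0],[-0.087,0.233,0],[-0.087,0.233,0],[-0.087,0.233,0]], rotation=[[0,0,0],[0,0,0],[0,0,0],[0,0,0],[0,0,0]])

```text
time_s: 14.9
tcp_pos: [0.4811, 0.268, 0.4073]
eef_rot: [[-0.953, -0.302, 0.002], [-0.302, 0.953, 0.001], [-0.003, 0.001, -1.0]]
wrist_force: [0.8, 0.3, -3.4]
width: 0.389
finger_force: 29.9
```

Request:
arm_command(travel=[[-0.042,0.117,0],[0,0,0.1],[0,0,0.2],[0,0,0.2],[0,0,0.2]], rotation=[[0,0,0],[0,0,0],[0,0,0],[0,0,0],[0,0,0]])

```text
time_s: 15.32
tcp_pos: [0.4823, 0.2851, 0.3011]
eef_rot: [[-0.953, -0.302, 0.003], [-0.302, 0.953, 0.001], [-0.003, 0.0, -1.0]]
wrist_force: [-0.4, 0.4, -4.8]
width: 0.391
finger_force: 29.9
```

Request:
arm_command(travel=[[0,0,0.2],[0,0,0.2],[0,0,0.2],[0,0,0.2],[0,0,0.2]], rotation=[[0,0,0],[0,0,0],[0,0,0],[0,0,0],[0,0,0]])

```text
time_s: 15.73
tcp_pos: [0.4825, 0.2848, 0.151]
eef_rot: [[-0.953, -0.301, 0.002], [-0.301, 0.953, 0.001], [-0.003, 0.0, -1.0]]
wrist_force: [0.4, 1.3, -4.5]
width: 0.389
finger_force: 29.9
```

Request:
arm_command(travel=[[0,0,0.2],[0,0,0.2],[0,0,0.2],[0,0,0.1],[0,0,0]], rotation=[[0,0,0],[0,0,0],[0,0,0],[0,0,0],[0,0,0]])

```text
time_s: 16.15
tcp_pos: [0.4796, 0.2829, 0.0428]
eef_rot: [[-0.953, -0.301, -0.005], [-0.301, 0.953, -0.004], [0.006, -0.003, -1.0]]
wrist_force: [-0.3, -1.4, -5.3]
width: 0.391
finger_force: 29.9
```

```bash
python3 - <<'E'
from h import *
st=arm.read_state();R=np.array(st["eef_rot"]);p=np.array(st["tcp_pos"]);print(st["time_s"],p,R,st["joints"])
R1=Rdown(197.7);go(R,p,R1,np.array([.4816,.2867,-.014]))
E
```

```text
16.15 [0.4796 0.2829 0.0428] [[-0.9535 -0.3014 -0.0049]
 [-0.3014  0.9535 -0.0044]
 [ 0.006  -0.0028 -1.    ]] [-0.661   0.2618  0.0905  1.862  -0.0261  1.0254  1.3172]
 rot [-0.0009 -0.0019 -0.0009] rows>= 1.0 travel after rot [-0.0206  0.0203  0.3788] rows 1.3664062604689402 travel before rot [-0.0228  0.0215  0.3786]
```

Request:
arm_command(travel=[[0,0,0.12],[0,0,0.12],[0,0,0.1],[0,0,0.03],[0,0,0]], rotation=[[0,0,0],[0,0,0],[0,0,0],[0,0,0],[0,0,0]])

```text
time_s: 16.57
tcp_pos: [0.4825, 0.2851, -0.0087]
eef_rot: [[-0.953, -0.302, 0.001], [-0.302, 0.953, -0.001], [-0.001, -0.001, -1.0]]
wrist_force: [-0.6, 0.3, -4.5]
width: 0.388
finger_force: 29.9
```

Request:
arm_command(travel=[[0,0,0],[0,0,0],[0,0,0],[0,0,0]], rotation=[[0,0,0],[0,0,0],[0,0,0],[0,0,0]])

```text
time_s: 16.9
tcp_pos: [0.4831, 0.286, -0.0079]
eef_rot: [[-0.953, -0.302, 0.003], [-0.302, 0.953, 0.0], [-0.003, -0.0, -1.0]]
wrist_force: [0.5, -1.1, -5.4]
width: 0.389
finger_force: 29.9
```

Request:
arm_command(travel=[[0,0,0],[0,0,0],[0,0,0],[0,0,0],[0,0,0]], rotation=[[0,0,0],[0,0,0],[0,0,0],[0,0,0],[0,0,0]], hand=58)

```text
time_s: 17.32
tcp_pos: [0.4827, 0.2858, -0.0086]
eef_rot: [[-0.953, -0.302, 0.002], [-0.302, 0.953, -0.0], [-0.002, -0.001, -1.0]]
wrist_force: [-0.1, 0.3, -1.4]
width: 0.572
finger_force: 0.0
```

```bash
python3 - <<'E'
from h import *
st=arm.read_state();R=np.array(st["eef_rot"]);p=np.array(st["tcp_pos"]);print(st["time_s"],p,R,st["width"],st["wrist_force"])
w=eyes.snapshot("wrist")
print([(np.array(a["point"]),round(a["score"],2)) for a in eyes.tip_of(w,"drilled_bar")])
g=cv2.cvtColor(w["frame"],cv2.COLOR_RGB2HSV)
m=((g[:,:,1]<70)&(g[:,:,2]>100))
for v in(170,190,210,230):
    i=np.where(m[v,280:370])[0]+280;print(v,i.min(),i.max()+1)
e=[v for v in range(100,250) if m[v,324]];print("end row",e[0],atz(w,(324,e[0]),.028))
E
```

```text
17.3167 [ 0.4827  0.2858 -0.0086] [[-0.9533 -0.3021  0.0018]
 [-0.3021  0.9533 -0.0002]
 [-0.0017 -0.0008 -1.    ]] 0.5723107370434215 [-0.0809  0.3054 -1.4084]
[(array([0.5097, 0.29  , 0.0016]), 0.69)]
170 285 364
190 286 364
210 286 363
230 287 362
end row 161 [0.4218 0.2663 0.028 ]
```

Request:
arm_command(travel=[[-0.1,0,0],[-0.16,0,0],[-0.16,0,0],[-0.12,0,0],[0,0,0]], rotation=[[0,0,0],[0,0,0],[0,0,0],[0,0,0],[0,0,0]])

```text
time_s: 17.83
tcp_pos: [0.5633, 0.3106, -0.0087]
eef_rot: [[-0.954, -0.301, 0.005], [-0.301, 0.954, 0.0], [-0.004, -0.001, -1.0]]
wrist_force: [0.1, 0.5, 0.4]
width: 0.583
finger_force: 0.0
```

Request:
arm_command(travel=[[0,0,0.02],[0,0,0.02],[0,0,0.006],[0,0,0],[0,0,0]], rotation=[[0,0,0],[0,0,0],[0,0,0],[0,0,0],[0,0,0]])

```text
time_s: 18.25
tcp_pos: [0.5587, 0.3099, -0.016]
eef_rot: [[-0.953, -0.302, 0.0], [-0.302, 0.953, -0.001], [-0.0, -0.001, -1.0]]
wrist_force: [0.1, -0.7, 1.0]
width: 0.574
finger_force: 0.0
```

```bash
python3 - <<'E'
from h import *
st=arm.read_state();R=np.array(st["eef_rot"]);p=np.array(st["tcp_pos"]);print(st["time_s"],p,R,st["width"],st["wrist_force"])
w=eyes.snapshot("wrist")
g=cv2.cvtColor(w["frame"],cv2.COLOR_RGB2HSV)
m=((g[:,:,1]<70)&(g[:,:,2]>100))
for v in(60,100,140,230):
    i=np.where(m[v,270:380])[0]+270
    if len(i):print(v,i.min(),i.max()+1)
go(R,p,Rdown(197.6),np.array([.560,.3101,-.0155]))
E
```

```text
18.25 [ 0.5587  0.3099 -0.016 ] [[-0.9532 -0.3025  0.0004]
 [-0.3025  0.9532 -0.001 ]
 [-0.0001 -0.0011 -1.    ]] 0.5742611021850547 [ 0.1167 -0.6635  1.0329]
60 280 369
100 281 368
140 270 366
230 284 363
 rot [-0.0003  0.      0.    ] rows>= 1.0 travel after rot [-0.0084 -0.0014 -0.0032] rows 0.032729678273512273 travel before rot [-0.0084 -0.0014 -0.0032]
```

Request:
arm_command(travel=[[0,0,0],[0,0,0],[0,0,0],[0,0,0],[0,0,0]], rotation=[[0,0,0],[0,0,0],[0,0,0],[0,0,0],[0,0,0]], hand=0)

```text
time_s: 18.72
tcp_pos: [0.5596, 0.31, -0.0157]
eef_rot: [[-0.953, -0.302, 0.001], [-0.302, 0.953, -0.001], [-0.001, -0.001, -1.0]]
wrist_force: [-0.0, -0.2, 0.9]
width: 0.385
finger_force: 30.0
```

Request:
arm_command(travel=[[0,0,0],[0,0,0],[0,0,-0.04],[0,0,-0.08],[0,0,-0.12]], rotation=[[0,0,0],[0,0,0],[0,0,0],[0,0,0],[0,0,0]])

```text
time_s: 19.13
tcp_pos: [0.5576, 0.3089, 0.0185]
eef_rot: [[-0.953, -0.302, -0.003], [-0.302, 0.953, -0.004], [0.004, -0.002, -1.0]]
wrist_force: [0.4, 0.3, -4.9]
width: 0.39
finger_force: 30.0
```

Request:
arm_command(travel=[[0,0,-0.12],[0,0,-0.15],[0,0,-0.15],[0,0,-0.15],[0,0,-0.15]], rotation=[[0,0,0],[0,0,0],[0,0,0],[0,0,0],[0,0,0]])

```text
time_s: 19.55
tcp_pos: [0.559, 0.3098, 0.1295]
eef_rot: [[-0.953, -0.302, 0.001], [-0.302, 0.953, -0.001], [-0.0, -0.001, -1.0]]
wrist_force: [0.4, -0.0, -5.5]
width: 0.393
finger_force: 30.0
```

Request:
arm_command(travel=[[0,0,-0.15],[0,0,-0.15],[0,0,-0.15],[0,0,-0.15],[0,0,-0.15]], rotation=[[0,0,0],[0,0,0],[0,0,0],[0,0,0],[0,0,0]])

```text
time_s: 19.97
tcp_pos: [0.5588, 0.3098, 0.242]
eef_rot: [[-0.953, -0.302, 0.001], [-0.302, 0.953, -0.001], [-0.0, -0.001, -1.0]]
wrist_force: [0.1, 0.5, -5.1]
width: 0.39
finger_force: 30.0
```

Request:
arm_command(travel=[[0,0,-0.15],[0,0,-0.15],[0,0,-0.15],[0,0,-0.1],[0,0,0]], rotation=[[0,0,0],[0,0,0],[0,0,0],[0,0,0],[0,0,0]])

```text
time_s: 20.38
tcp_pos: [0.5603, 0.3107, 0.3278]
eef_rot: [[-0.953, -0.302, 0.007], [-0.302, 0.953, 0.003], [-0.007, 0.001, -1.0]]
wrist_force: [0.1, 0.0, -3.5]
width: 0.388
finger_force: 30.0
```

```bash
python3 - <<'E'
from h import *
st=arm.read_state();R=np.array(st["eef_rot"]);p=np.array(st["tcp_pos"]);print(st["time_s"],p,R,st["width"],st["wrist_force"],st["wrist_torque"],st["joints"])
w=eyes.snapshot("wrist")
# expected pixel width/rows of far hole if no slip: compare hole-bottom and end
for k in(-.036,.0):print(proj(w,p+R@np.array([.0537+.036*(1 if k else 0)+.0,0,-.016-.028])))
g=cv2.cvtColor(w["frame"],cv2.COLOR_RGB2HSV);m=((g[:,:,1]<70)&(g[:,:,2]>100))
for v in(30,60,100,200):
    i=np.where(m[v,230:420])[0]+230
    print(v,(i.min(),i.max()+1) if len(i) else None)
    print([proj(w,p+R@np.array([x,y,-.044])).round(1) for x in(.1437,.0537) for y in(-.017,.017)]) if v==30 else 0
col=[v for v in range(0,250) if m[v,310]];print(col[0] if col else None)
E
```

```text
20.3833 [0.5603 0.3107 0.3278] [[-0.9533 -0.302   0.0068]
 [-0.302   0.9533  0.0027]
 [-0.0073  0.0005 -1.    ]] 0.38760014318052805 [ 0.0828  0.0339 -3.4588] [ 0.1099 -0.1914 -0.0196] [-0.6386  0.2682  0.1171  1.2719 -0.0299  1.596   1.3509]
[324.4589  93.4957]
[324.4515 186.79  ]
30 (np.int64(280), np.int64(399))
[array([276.5, -68.1]), array([372.5, -68.2]), array([283.3, 186.8]), array([365.6, 186.8])]
60 (np.int64(230), np.int64(420))
100 (np.int64(230), np.int64(368))
200 (np.int64(284), np.int64(420))
0
```

```bash
sed -i 's/^LO=/D+=[([-.6386,.2682,.1171,1.2719,-.0299,1.596,1.3509],[.5603,.3107,.3278],[[-.9533,-.302,.0068],[-.302,.9533,.0027],[-.0073,.0005,-1]]),([-.3705,-.107,.4515,1.5067,.0434,1.7288,1.9664],[.4639,-.0858,.4062],[[-.9524,-.3049,.0026],[-.3049,.9524,.0035],[-.0035,.0026,-1]]),([-.661,.2618,.0905,1.862,-.0261,1.0254,1.3172],[.4796,.2829,.0428],[[-.9535,-.3014,-.0049],[-.3014,.9535,-.0044],[.006,-.0028,-1]])]\nLO=/' kin.py
python3 - <<'E'
from kin import *
from kin import fit
print(e,m,P,S)
print([ (fk(q,P,S)[0]-x).round(4) for q,x,_ in D])
G=np.diag([1.,-1,-1])
for nm,v,dz in(("high",(-.094,-.08,.004),.25),("side",(-.094,-.08,.004),0),("under",(-.094,0,.004),0),("final",(-.0537,0,-.016),0),("knob",(.07,0,.1805),0),("knobdn",(.07,0,.13),0)):
    t=A+AR@np.array(v)+[0,0,dz];o=ik(t,AR@G,15);print(nm,t.round(3),[(round(a,4),b.round(2)) for a,b in o[:3]])
E
```

```text
0.008536114483480947 0.027859438726865332 [ 0.19065819  0.46424762  0.514394    0.31893851 -0.00099148  0.0091798
 -0.00868881] (-1, -1, -1, 1.5707963267948966)
[array([-0.0175,  0.0034,  0.0014]), array([-0.0102,  0.0221, -0.0009]), array([0.0048, 0.0277, 0.0008]), array([-0.0126,  0.0085, -0.0009]), array([-0.0072,  0.0242, -0.0006]), array([0.0054, 0.0279, 0.0001]), array([-0.0116,  0.0214,  0.0001])]
high [ 0.492 -0.116  0.306] [(np.float64(0.0), array([-0.32, -0.14,  0.79,  1.78, -0.43,  1.38, -0.12])), (np.float64(0.0), array([ 0.73, -0.1 , -0.17,  1.78, -0.54,  1.43, -0.02])), (np.float64(0.0), array([-0.49, -0.17,  0.93,  1.78, -0.39,  1.37, -0.15]))]
side [ 0.492 -0.116  0.056] [(np.float64(0.0), array([ 1.14,  0.16, -0.63,  2.08, -0.54,  0.93,  0.2 ])), (np.float64(0.0), array([-0.04,  0.15,  0.62,  2.09, -0.74,  1.03,  0.35])), (np.float64(0.0), array([-0.4 ,  0.23,  1.02,  2.09, -0.83,  1.09,  0.43]))]
under [ 0.428 -0.068  0.056] [(np.float64(0.0), array([ 1.97, -0.24, -1.36,  2.26, -0.88,  1.11,  0.46])), (np.float64(0.0), array([ 0.56, -0.04, -0.03,  2.26, -0.65,  0.96
[... 171 characters left out ...]
 -0.69,  0.92,  0.2 ])), (np.float64(0.0), array([ 1.65, -0.07, -1.21,  2.24, -0.74,  0.95,  0.24])), (np.float64(0.0), array([ 0.56, -0.02, -0.14,  2.24, -0.67,  0.91,  0.18]))]
knob [ 0.461 -0.025  0.291] [(np.float64(0.0), array([-0.04, -0.26,  0.35,  1.93, -0.42,  1.29, -0.25])), (np.float64(0.0), array([ 1.01, -0.29, -0.5 ,  1.93, -0.67,  1.42, -0.04])), (np.float64(0.0), array([-0.31, -0.3 ,  0.56,  1.93, -0.34,  1.27, -0.33]))]
knobdn [ 0.476 -0.005  0.247] [(np.float64(0.0), array([ 0.39, -0.21, -0.06,  1.99, -0.54,  1.23, -0.16])), (np.float64(0.0), array([-0.49, -0.28,  0.69,  1.99, -0.32,  1.15, -0.35])), (np.float64(0.0), array([-0.57, -0.3 ,  0.74,  1.99, -0.29,  1.14, -0.38]))]
```

Request:
arm_command(travel=[[0,0,-0.02],[0,0,-0.03],[0,0,-0.03],[0,0,-0.03],[0,0,-0.03]], rotation=[[0,0,0.015],[0,0,0.03],[0,0,0.037],[0,0,0.037],[0,0,0.037]])

```text
time_s: 20.85
tcp_pos: [0.5584, 0.3097, 0.342]
eef_rot: [[-0.982, 0.188, -0.002], [0.188, 0.982, -0.003], [0.002, -0.003, -1.0]]
wrist_force: [0.3, 0.3, -4.5]
width: 0.389
finger_force: 30.0
```

Request:
arm_command(travel=[[0,0,-0.03],[0,0,-0.03],[0,0,-0.03],[0,0,-0.03],[0,0,-0.03]], rotation=[[0,0,0.037],[0,0,0.037],[0,0,0.037],[0,0,0.037],[0,0,0.037]])

```text
time_s: 21.27
tcp_pos: [0.5584, 0.3097, 0.3645]
eef_rot: [[-0.718, 0.696, -0.002], [0.696, 0.718, -0.003], [-0.001, -0.004, -1.0]]
wrist_force: [0.4, -0.2, -4.9]
width: 0.387
finger_force: 30.0
```

Request:
arm_command(travel=[[0,0,-0.03],[0,0,-0.03],[0,0,-0.03],[0,0,-0.03],[0,0,-0.03]], rotation=[[0,0,0.037],[0,0,0.037],[0,0,0.037],[0,0,0.037],[0,0,0.037]])

```text
time_s: 21.68
tcp_pos: [0.5583, 0.3098, 0.3869]
eef_rot: [[-0.218, 0.976, -0.003], [0.976, 0.218, -0.003], [-0.003, -0.003, -1.0]]
wrist_force: [1.3, 0.0, -4.8]
width: 0.391
finger_force: 30.0
```

Request:
arm_command(travel=[[0,0,-0.03],[0,0,-0.03],[0,0,-0.03],[0,0,-0.03],[0,0,-0.03]], rotation=[[0,0,0.037],[0,0,0.037],[0,0,0.037],[0,0,0.037],[0,0,0.037]])

```text
time_s: 22.1
tcp_pos: [0.5583, 0.3098, 0.4094]
eef_rot: [[0.354, 0.935, -0.003], [0.935, -0.354, -0.003], [-0.004, -0.002, -1.0]]
wrist_force: [0.4, -0.8, -4.6]
width: 0.387
finger_force: 30.0
```

Request:
arm_command(travel=[[0,0,0],[0,0,0],[0,0,0],[0,0,0],[0,0,0]], rotation=[[0,0,0.037],[0,0,0.037],[0,0,0.037],[0,0,0.02],[0,0,0]])

```text
time_s: 22.52
tcp_pos: [0.5583, 0.3098, 0.4093]
eef_rot: [[0.696, 0.718, -0.003], [0.718, -0.696, -0.003], [-0.004, 0.0, -1.0]]
wrist_force: [-0.2, 0.6, -4.3]
width: 0.388
finger_force: 30.0
```

```bash
python3 - <<'E'
from h import *
st=arm.read_state();R=np.array(st["eef_rot"]);p=np.array(st["tcp_pos"]);print(st["time_s"],p,R,st["width"],st["joints"])
go(R,p,Rdown(53),np.array([.4925,-.116,.42]))
E
```

```text
22.5167 [0.5583 0.3098 0.4093] [[ 0.6957  0.7183 -0.0029]
 [ 0.7183 -0.6957 -0.0034]
 [-0.0044  0.0003 -1.    ]] 0.3884082894298739 [-0.858   0.3084  0.4418  1.0876 -0.131   1.7759 -1.2303]
 rot [ 0.      0.0014 -0.0394] rows>= 1.0 travel after rot [-2.5312  1.3579 -0.0714] rows 10.335770851854194 travel before rot [-2.3447  1.6598 -0.0605]
```

Request:
arm_command(travel=[[0,0,0],[0,0,0],[-0.105,0.057,0],[-0.211,0.113,0],[-0.211,0.113,0]], rotation=[[0,0.001,-0.02],[0,0,-0.019],[0,0,0],[0,0,0],[0,0,0]])

```text
time_s: 22.93
tcp_pos: [0.5442, 0.222, 0.4089]
eef_rot: [[0.597, 0.803, -0.001], [0.803, -0.597, -0.001], [-0.001, -0.0, -1.0]]
wrist_force: [0.4, -1.3, -3.0]
width: 0.389
finger_force: 30.0
```

Request:
arm_command(travel=[[-0.211,0.113,0],[-0.211,0.113,0],[-0.211,0.113,0],[-0.211,0.113,0],[-0.211,0.113,0]], rotation=[[0,0,0],[0,0,0],[0,0,0],[0,0,0],[0,0,0]])

```text
time_s: 23.35
tcp_pos: [0.5167, 0.0423, 0.4099]
eef_rot: [[0.599, 0.801, 0.001], [0.801, -0.599, 0.001], [0.001, -0.0, -1.0]]
wrist_force: [1.4, -0.3, -4.3]
width: 0.388
finger_force: 30.0
```

Request:
arm_command(travel=[[-0.211,0.113,0],[-0.211,0.113,0],[-0.211,0.113,0],[-0.211,0.113,0],[-0.105,0.057,0]], rotation=[[0,0,0],[0,0,0],[0,0,0],[0,0,0],[0,0,0]])

```text
time_s: 23.77
tcp_pos: [0.491, -0.1217, 0.4102]
eef_rot: [[0.605, 0.796, 0.002], [0.796, -0.605, -0.0], [0.001, 0.001, -1.0]]
wrist_force: [-0.1, -0.7, -4.4]
width: 0.389
finger_force: 30.0
```

Request:
arm_command(travel=[[0,0,0],[0,0,0],[0,0,0],[0,0,0],[0,0,0]], rotation=[[0,0.016,0],[0,0.034,0],[0,0.034,0],[0,0.034,0],[0,0.034,0]])

```text
time_s: 24.18
tcp_pos: [0.4926, -0.1162, 0.4102]
eef_rot: [[0.53, 0.8, 0.281], [0.708, -0.6, 0.371], [0.466, 0.002, -0.885]]
wrist_force: [-0.4, -0.5, -4.1]
width: 0.385
finger_force: 30.0
```

Request:
arm_command(travel=[[0,0,0],[0,0,0],[0,0,0]], rotation=[[0,0.015,0],[0,0,0],[0,0,0]])

```text
time_s: 24.43
tcp_pos: [0.4924, -0.116, 0.4097]
eef_rot: [[0.52, 0.799, 0.302], [0.691, -0.601, 0.401], [0.502, 0.0, -0.865]]
wrist_force: [1.0, 0.4, -4.1]
width: 0.386
finger_force: 30.0
```

```bash
cat >> h.py <<'E'
A=np.array([.4785,-.0012,.0998])
def anv(deg):
    a=np.radians(deg);c,s,k=np.cos(a),np.sin(a),np.cos(np.pi/6)
    return np.array([[c*k,-s,-c*.5],[s*k,c,-s*.5],[.5,0,k]])
G=np.diag([1.,-1,-1])
E
python3 - <<'E'
from h import *
st=arm.read_state();R=np.array(st["eef_rot"]);p=np.array(st["tcp_pos"]);print(st["time_s"],p,R,st["width"],st["joints"])
AR=anv(53)
go(R,p,AR@G,A+AR@np.array([-.094,-.08,.004]));print("TCP in anvil",AR.T@(p-A))
d={}
for c in("scene","side","wrist"):
  s=eyes.snapshot(c)
  for q in("anvil","end_stop","lowering_knob"):
    for a in eyes.tip_of(s,q)[:1]:print(c,q,np.array(a["point"]),round(a["score"],2),proj(s,a["point"]).round())
E
```

```text
24.4333 [ 0.4924 -0.116   0.4097] [[ 0.5197  0.7991  0.3022]
 [ 0.6911 -0.6012  0.4011]
 [ 0.5022  0.0004 -0.8648]] 0.38628995938948407 [-0.4654 -0.2401  0.8625  1.6394 -0.3269  1.5244 -0.2569]
 rot [ 0.     -0.0008  0.0003] rows>= 1.0 travel after rot [-1.1787 -0.0013  2.0405] rows 8.476574248640231 travel before rot [-1.1839 -0.0024  2.0375]
TCP in anvil [ 0.0828 -0.0802  0.3101]
scene anvil [0.4754 0.0031 0.1006] 0.94 [304. 263.]
scene end_stop [ 0.4302 -0.0611  0.0513] 0.67 [306. 300.]
scene lowering_knob [ 0.4646 -0.0232  0.2924] 0.64 [307. 210.]
side anvil [ 0.4826 -0.0019  0.098 ] 0.89 [299. 273.]
side end_stop [ 0.431  -0.0657  0.052 ] 0.87 [294. 307.]
side lowering_knob [ 0.4591 -0.0236  0.2919] 0.82 [292. 214.]
wrist anvil [ 0.4796 -0.0023  0.1007] 0.94 [272. 256.]
wrist lowering_knob [ 0.4596 -0.0254  0.2912] 0.79 [239. 243.]
```

Request:
arm_command(travel=[[-0.053,0,0.092],[-0.107,0,0.185],[-0.107,0,0.185],[-0.107,0,0.185],[-0.107,0,0.185]], rotation=[[0,0,0],[0,0,0],[0,0,0],[0,0,0],[0,0,0]])

```text
time_s: 25.45
tcp_pos: [0.494, -0.1153, 0.2654]
eef_rot: [[0.518, 0.799, 0.305], [0.691, -0.601, 0.401], [0.504, 0.003, -0.864]]
wrist_force: [0.3, -0.3, -6.0]
width: 0.384
finger_force: 30.0
```

Request:
arm_command(travel=[[-0.107,0,0.185],[-0.107,0,0.185],[-0.107,0,0.185],[-0.107,0,0.185],[-0.107,0,0.185]], rotation=[[0,0,0],[0,0,0],[0,0,0],[0,0,0],[0,0,0]])

```text
time_s: 25.87
tcp_pos: [0.4953, -0.1152, 0.1058]
eef_rot: [[0.517, 0.799, 0.307], [0.691, -0.602, 0.401], [0.505, 0.005, -0.863]]
wrist_force: [0.5, 1.7, -4.8]
width: 0.383
finger_force: 30.0
```

Request:
arm_command(travel=[[-0.107,0,0.185],[-0.053,0,0.092],[0,0,0],[0,0,0]], rotation=[[0,0,0],[0,0,0],[0,0,0],[0,0,0]])

```text
time_s: 26.2
tcp_pos: [0.4947, -0.1152, 0.0577]
eef_rot: [[0.52, 0.799, 0.303], [0.691, -0.602, 0.4], [0.502, 0.001, -0.865]]
wrist_force: [-0.4, -0.3, -4.2]
width: 0.387
finger_force: 30.0
```

```bash
sed -i 's/^A=.*/A=np.array([.479,-.0007,.0998])/' h.py
python3 - <<'E'
from h import *
st=arm.read_state();R=np.array(st["eef_rot"]);p=np.array(st["tcp_pos"]);print(st["time_s"],p,st["wrist_force"],st["joints"])
AR=anv(52.6);print("TCP in anvil",AR.T@(p-A))
go(R,p,AR@G,A+AR@np.array([-.094,-.0,.004]))
s=eyes.snapshot("wrist")
for q in("anvil","end_stop","lowering_knob","foot_tip","drilled_bar"):
    for a in eyes.tip_of(s,q)[:1]:print(q,np.array(a["point"]),AR.T@(np.array(a["point"])-A),round(a["score"],2),proj(s,a["point"]).round())
E
```

```text
26.2 [ 0.4947 -0.1152  0.0577] [-0.364  -0.3101 -4.2142] [-0.4199  0.2163  1.0738  2.1374 -0.8381  1.0807  0.4793]
TCP in anvil [-0.0915 -0.082   0.0043]
 rot [-0.0009 -0.0006  0.002 ] rows>= 1.0 travel after rot [-0.0164 -0.5464  0.0019] rows 1.966344034844089 travel before rot [-0.0129 -0.5465  0.0033]
anvil [ 0.4775 -0.0023  0.0992] [-0.0022  0.0002  0.0006] 0.87 [169. 111.]
end_stop [ 0.4308 -0.0607  0.054 ] [-0.0895  0.0018 -0.0012] 0.56 [182. 266.]
drilled_bar [ 0.5204 -0.086   0.095 ] [-0.0393 -0.0847  0.0172] 0.74 [328. 185.]
```

Request:
arm_command(travel=[[0,-0.06,0],[0,-0.12,0],[0,-0.14,0],[0,-0.14,0],[0,-0.086,0]], rotation=[[-0.001,0,0.002],[0,0,0],[0,0,0],[0,0,0],[0,0,0]])

```text
time_s: 26.92
tcp_pos: [0.4281, -0.0632, 0.0587]
eef_rot: [[0.522, 0.796, 0.307], [0.686, -0.606, 0.403], [0.506, -0.0, -0.862]]
wrist_force: [-1.0, 0.9, -4.2]
width: 0.388
finger_force: 30.0
```

Request:
arm_command(travel=[[0,0,0],[0,0,0],[0,0,0]], rotation=[[0,0,0],[0,0,0],[0,0,0]])

```text
time_s: 27.17
tcp_pos: [0.4309, -0.0659, 0.0593]
eef_rot: [[0.523, 0.794, 0.309], [0.686, -0.608, 0.399], [0.505, 0.003, -0.863]]
wrist_force: [-0.2, -0.5, -5.2]
width: 0.388
finger_force: 30.0
```

```bash
python3 - <<'E'
from h import *
st=arm.read_state();R=np.array(st["eef_rot"]);p=np.array(st["tcp_pos"]);print(st["time_s"],p,st["wrist_force"],st["joints"])
AR=anv(52.6);print("TCP in anvil",AR.T@(p-A))
go(R,p,AR@G,A+AR@np.array([-.052,-.0,.004]))
for c in("wrist","scene","side"):
  s=eyes.snapshot(c)
  for q in("anvil","end_stop","lowering_knob","foot_tip","drilled_bar"):
    for a in eyes.tip_of(s,q)[:1]:print(c,q,AR.T@(np.array(a["point"])-A),round(a["score"],2))
E
```

```text
27.1667 [ 0.4309 -0.0659  0.0593] [-0.1623 -0.4786 -5.1519] [-0.5339 -0.1625  1.0554  2.3171 -0.5002  0.8922  0.1843]
TCP in anvil [-0.0904 -0.0014  0.0054]
 rot [ 0.001  -0.0018  0.0004] rows>= 1.0 travel after rot [ 0.2559 -0.0092  0.0097] rows 0.9217561223608375 travel before rot [ 0.2559 -0.009   0.0111]
wrist anvil [-0.0008  0.0004  0.0022] 0.79
wrist end_stop [-0.0931 -0.0023 -0.0005] 0.95
wrist drilled_bar [-0.0356 -0.0021  0.0187] 0.96
scene anvil [0.0752 0.0012 0.1864] 0.16
scene end_stop [-0.09    0.0018 -0.0048] 0.91
scene lowering_knob [0.0737 0.0013 0.1821] 0.68
side anvil [-0.0002 -0.0049 -0.0029] 0.57
side end_stop [-0.0905  0.0008 -0.0011] 0.72
side lowering_knob [ 0.0676 -0.0021  0.1781] 0.77
```

Request:
arm_command(travel=[[0.04,-0.009,0],[0.08,0,0],[0.08,0,0],[0.055,0,0],[0,0,0]], rotation=[[0.001,-0.001,0],[0,0,0],[0,0,0],[0,0,0],[0,0,0]])

```text
time_s: 28.48
tcp_pos: [0.4495, -0.0368, 0.0784]
eef_rot: [[0.523, 0.797, 0.303], [0.689, -0.604, 0.4], [0.502, -0.0, -0.865]]
wrist_force: [-0.2, -0.5, -4.3]
width: 0.39
finger_force: 30.0
```

Request:
arm_command(travel=[[0,0,0.03],[0,0,0.04],[0,0,0.03],[0,0,0],[0,0,0]], rotation=[[0,0,0],[0,0,0],[0,0,0],[0,0,0],[0,0,0]])

```text
time_s: 28.9
tcp_pos: [0.4528, -0.0326, 0.0638]
eef_rot: [[0.526, 0.795, 0.302], [0.688, -0.607, 0.399], [0.5, -0.002, -0.866]]
wrist_force: [-1.3, -1.9, -2.7]
width: 0.388
finger_force: 30.0
```

```bash
python3 - <<'E'
from h import *
st=arm.read_state();R=np.array(st["eef_rot"]);p=np.array(st["tcp_pos"]);print(st["time_s"],p,st["wrist_force"],st["joints"])
AR=anv(52.6);print("TCP in anvil",AR.T@(p-A))
go(R,p,AR@G,A+AR@np.array([-.0525,-.0,-.0155]))
s=eyes.snapshot("wrist")
for q in("end_stop","drilled_bar"):
    for a in eyes.tip_of(s,q)[:1]:print(q,AR.T@(np.array(a["point"])-A),round(a["score"],2))
E
```

```text
28.9 [ 0.4528 -0.0326  0.0638] [-1.2813 -1.9171 -2.7198] [-0.5687 -0.1463  0.9849  2.3051 -0.52    0.8615  0.0986]
TCP in anvil [-0.0537  0.0014 -0.0106]
 rot [-0.0008  0.0001 -0.    ] rows>= 1.0 travel after rot [0.0083 0.0095 0.033 ] rows 0.1269995672619482 travel before rot [0.0083 0.0096 0.033 ]
drilled_bar [ 0.0004 -0.0002  0.0042] 0.8
```

Request:
arm_command(travel=[[0.015,0.005,0],[0,0,0.01],[0,0,0.01],[0,0,0],[0,0,0]], rotation=[[0,0,0],[0,0,0],[0,0,0],[0,0,0],[0,0,0]])

```text
time_s: 29.47
tcp_pos: [0.456, -0.0296, 0.0632]
eef_rot: [[0.525, 0.796, 0.303], [0.688, -0.606, 0.4], [0.501, -0.001, -0.865]]
wrist_force: [-2.1, -1.9, -1.3]
width: 0.392
finger_force: 30.0
```

```bash
python3 - <<'E'
from h import *
st=arm.read_state();R=np.array(st["eef_rot"]);p=np.array(st["tcp_pos"]);AR=anv(52.6)
print(st["time_s"],"F anvil",AR.T@np.array(st["wrist_force"]),"T",AR.T@np.array(st["wrist_torque"]),"TCP in anvil",AR.T@(p-A),"empty-bar F",AR.T@np.array([0,0,-4.6]))
E
```

```text
29.4667 F anvil [-3.1192  0.5272  0.2759] T [0.0091 1.0478 0.0166] TCP in anvil [-0.0502  0.0007 -0.0133] empty-bar F [-2.3     0.     -3.9837]
```

Request:
arm_command(travel=[[0,0,0],[0,0,0],[0,0,0],[0,0,0],[0,0,0]], rotation=[[0,0,0],[0,0,0],[0,0,0],[0,0,0],[0,0,0]], hand=50)

```text
time_s: 29.88
tcp_pos: [0.4561, -0.0295, 0.0633]
eef_rot: [[0.524, 0.796, 0.303], [0.688, -0.605, 0.4], [0.501, -0.001, -0.865]]
wrist_force: [-0.1, -0.3, 0.7]
width: 0.495
finger_force: 0.0
```

```bash
python3 - <<'E'
from h import *
st=arm.read_state();R=np.array(st["eef_rot"]);p=np.array(st["tcp_pos"]);AR=anv(52.6)
print(st["time_s"],st["width"],"F anvil",AR.T@np.array(st["wrist_force"]),"TCP in anvil",AR.T@(p-A))
s=eyes.snapshot("wrist");save(s,"w9.png")
for c in("wrist","scene","side"):
  s=eyes.snapshot(c)
  for q in("anvil","end_stop","drilled_bar"):
    for a in eyes.tip_of(s,q)[:1]:print(c,q,AR.T@(np.array(a["point"])-A),round(a["score"],2))
E
```

```text
29.8833 0.49497001827662573 F anvil [ 0.1236 -0.1373  0.7701] TCP in anvil [-0.0501  0.0007 -0.0132]
wrist drilled_bar [ 0.0007 -0.      0.0029] 0.67
scene anvil [-0.0507 -0.0029 -0.0871] 0.74
scene end_stop [-0.0897  0.0032 -0.0014] 0.92
side anvil [ 0.0009 -0.0026 -0.0009] 0.7
side end_stop [-0.0911 -0.0002  0.0015] 0.63
side drilled_bar [0.0009 0.0017 0.    ] 0.74
```

Request:
arm_command(travel=[[0,0,0],[0,0,0],[0,0,0],[0,0,0],[0,0,0]], rotation=[[0,0,0],[0,0,0],[0,0,0],[0,0,0],[0,0,0]], hand=0)

```text
time_s: 30.95
tcp_pos: [0.4558, -0.0298, 0.0629]
eef_rot: [[0.525, 0.796, 0.302], [0.688, -0.606, 0.399], [0.501, -0.001, -0.866]]
wrist_force: [0.8, -0.1, -0.3]
width: 0.386
finger_force: 30.0
```

Request:
arm_command(travel=[[-0.007,0,0],[0,0,0]], rotation=[[0,0,0],[0,0,0]])

```text
time_s: 31.12
tcp_pos: [0.4552, -0.0305, 0.0624]
eef_rot: [[0.525, 0.796, 0.302], [0.688, -0.606, 0.399], [0.501, -0.002, -0.866]]
wrist_force: [0.2, -1.3, -0.4]
width: 0.381
finger_force: 30.0
```

Request:
arm_command(travel=[[-0.007,0,0],[0,0,0]], rotation=[[0,0,0],[0,0,0]])

```text
time_s: 31.28
tcp_pos: [0.4547, -0.0311, 0.062]
eef_rot: [[0.525, 0.796, 0.302], [0.688, -0.606, 0.4], [0.501, -0.002, -0.865]]
wrist_force: [-0.4, -0.2, 0.8]
width: 0.389
finger_force: 30.0
```

```bash
python3 - <<'E'
from h import *
st=arm.read_state();p=np.array(st["tcp_pos"]);AR=anv(52.6)
print(st["time_s"],st["width"],"F anvil",AR.T@np.array(st["wrist_force"]),"TCP in anvil",AR.T@(p-A))
E
```

```text
31.2833 0.38948588960301955 F anvil [0.0016 0.2107 0.8771] TCP in anvil [-0.0526  0.0008 -0.0133]
```

Request:
arm_command(travel=[[-0.007,0,0],[0,0,0]], rotation=[[0,0,0],[0,0,0]])

```text
time_s: 31.45
tcp_pos: [0.4547, -0.0311, 0.062]
eef_rot: [[0.524, 0.796, 0.303], [0.688, -0.605, 0.401], [0.502, -0.002, -0.865]]
wrist_force: [2.3, 3.4, 1.6]
width: 0.39
finger_force: 30.0
```

Request:
arm_command(travel=[[-0.007,0,0],[0,0,0]], rotation=[[0,0,0],[0,0,0]])

```text
time_s: 31.62
tcp_pos: [0.4547, -0.0311, 0.062]
eef_rot: [[0.524, 0.796, 0.304], [0.687, -0.605, 0.402], [0.503, -0.002, -0.864]]
wrist_force: [5.3, 6.6, 1.0]
width: 0.39
finger_force: 30.0
```

```bash
python3 - <<'E'
from h import *
st=arm.read_state();p=np.array(st["tcp_pos"]);AR=anv(52.6)
print(st["time_s"],st["width"],"F anvil",AR.T@np.array(st["wrist_force"]),"TCP in anvil",AR.T@(p-A))
E
```

```text
31.6167 0.3896006761060258 F anvil [ 7.8374 -0.2468 -3.3898] TCP in anvil [-0.0526  0.0008 -0.0133]
```

Request:
arm_command(travel=[[0,0,0],[0,0,0],[0,0,0],[0,0,0],[0,0,0]], rotation=[[0,0,0],[0,0,0],[0,0,0],[0,0,0],[0,0,0]], hand=52)

```text
time_s: 32.03
tcp_pos: [0.4533, -0.0329, 0.0606]
eef_rot: [[0.525, 0.796, 0.302], [0.688, -0.606, 0.399], [0.5, -0.002, -0.866]]
wrist_force: [0.1, -0.8, 0.6]
width: 0.518
finger_force: 0.0
```

Request:
arm_command(travel=[[0.01,0,-0.04],[0,0,-0.1],[0,0,-0.15],[0,0,-0.15],[0,0,-0.15]], rotation=[[0,0,0],[0,0,0],[0,0,0],[0,0,0],[0,0,0]])

```text
time_s: 32.45
tcp_pos: [0.4271, -0.067, 0.1393]
eef_rot: [[0.524, 0.796, 0.302], [0.689, -0.605, 0.4], [0.501, -0.001, -0.865]]
wrist_force: [-0.1, -0.8, 0.4]
width: 0.514
finger_force: 0.0
```

Request:
arm_command(travel=[[0,0,-0.17],[0,0,-0.2],[0,0,-0.2],[0,0,-0.2],[0,0,-0.06]], rotation=[[0,0,0],[0,0,0],[0,0,0],[0,0,0],[0,0,0]], hand=0)

```text
time_s: 32.87
tcp_pos: [0.3903, -0.1203, 0.2497]
eef_rot: [[0.526, 0.793, 0.308], [0.687, -0.61, 0.395], [0.501, 0.004, -0.865]]
wrist_force: [0.3, -0.7, 0.1]
width: 0.227
finger_force: 0.0
```

Request:
arm_command(travel=[[0,0,0],[0,0,0]], rotation=[[0,0,0],[0,0,0]])

```text
time_s: 33.03
tcp_pos: [0.3898, -0.1173, 0.2456]
eef_rot: [[0.526, 0.795, 0.303], [0.687, -0.607, 0.399], [0.501, -0.002, -0.866]]
wrist_force: [-0.1, 0.3, -0.5]
width: 0.076
finger_force: 0.0
```

```bash
python3 - <<'E'
from h import *
st=arm.read_state();p=np.array(st["tcp_pos"]);R=np.array(st["eef_rot"]);AR=anv(52.6)
print(st["time_s"],st["width"],"F",st["wrist_force"],"TCP in anvil",AR.T@(p-A),st["joints"])
go(R,p,AR@G,A+AR@np.array([.07,0,.2]))
for c in("wrist","scene","side"):
  s=eyes.snapshot(c)
  for q in("end_stop","drilled_bar","lowering_knob","foot_tip"):
    for a in eyes.tip_of(s,q)[:1]:print(c,q,AR.T@(np.array(a["point"])-A),round(a["score"],2))
E
```

```text
33.0333 0.07642314303817786 F [-0.135   0.2562 -0.5383] TCP in anvil [-0.0542  0.0001  0.1997] [ 0.2374 -0.2961  0.3994  2.0673 -0.4209  1.3529  0.0625]
 rot [-0.0005 -0.0002 -0.0001] rows>= 1.0 travel after rot [ 0.8281  0.0005 -0.002 ] rows 2.978618940735044 travel before rot [ 0.8281  0.0001 -0.0014]
wrist end_stop [-0.0916  0.0024  0.0014] 0.91
wrist drilled_bar [-0.0005 -0.0006 -0.0009] 0.8
wrist lowering_knob [0.0693 0.0021 0.182 ] 0.66
scene end_stop [-0.0879  0.0026 -0.0018] 0.61
scene drilled_bar [-0.0045  0.0071 -0.0002] 0.71
side drilled_bar [-0.0013  0.001  -0.    ] 0.9
side lowering_knob [ 0.0682 -0.0008  0.1816] 0.55
side foot_tip [-0.278  -0.2021  0.0468] 0.18
```

Request:
arm_command(travel=[[0.12,0,0],[0.2,0,0],[0.2,0,0],[0.2,0,0],[0.108,0,0]], rotation=[[0,0,0],[0,0,0],[0,0,0],[0,0,0],[0,0,0]])

```text
time_s: 34.2
tcp_pos: [0.4567, -0.0286, 0.3102]
eef_rot: [[0.522, 0.797, 0.303], [0.69, -0.604, 0.4], [0.502, 0.0, -0.865]]
wrist_force: [-0.3, -0.3, 0.7]
width: 0.006
finger_force: 0.0
```

Request:
arm_command(travel=[[0,0,0],[0,0,0],[0,0,0]], rotation=[[0,0,0],[0,0,0],[0,0,0]])

```text
time_s: 34.45
tcp_pos: [0.4545, -0.0321, 0.3074]
eef_rot: [[0.526, 0.795, 0.302], [0.688, -0.606, 0.399], [0.5, -0.002, -0.866]]
wrist_force: [0.2, 0.1, -0.3]
width: 0.002
finger_force: 0.0
```

```bash
python3 - <<'E'
from h import *
st=arm.read_state();p=np.array(st["tcp_pos"]);R=np.array(st["eef_rot"]);AR=anv(52.6)
print(st["time_s"],st["width"],"F",AR.T@np.array(st["wrist_force"]),"TCP in anvil",AR.T@(p-A),st["joints"])
go(R,p,AR@G,A+AR@np.array([.07,0,.18]))
E
```

```text
34.45 0.0015857518742258025 F [ 0.0619 -0.1198 -0.4022] TCP in anvil [0.0693 0.0004 0.1997] [ 0.2393 -0.2842  0.1606  1.955  -0.4731  1.3525 -0.1785]
 rot [-0.0009 -0.0001 -0.0001] rows>= 1.0 travel after rot [0.0047 0.0025 0.1313] rows 0.47262415459518786 travel before rot [0.0046 0.0029 0.1313]
```

Request:
arm_command(travel=[[0,0,0.02],[0,0,0.03],[0,0,0.03],[0,0,0.03],[0,0,0.03]], rotation=[[0,0,0],[0,0,0],[0,0,0],[0,0,0],[0,0,0]])

```text
time_s: 34.87
tcp_pos: [0.4614, -0.0227, 0.2892]
eef_rot: [[0.525, 0.796, 0.302], [0.688, -0.606, 0.4], [0.501, -0.002, -0.866]]
wrist_force: [-0.3, -0.1, -0.2]
width: 0.004
finger_force: 0.0
```

Request:
arm_command(travel=[[0,0,0.03],[0,0,0.03],[0,0,0.03],[0,0,0.03],[0,0,0.03]], rotation=[[0,0,0],[0,0,0],[0,0,0],[0,0,0],[0,0,0]])

```text
time_s: 35.28
tcp_pos: [0.4683, -0.0138, 0.2701]
eef_rot: [[0.525, 0.796, 0.302], [0.688, -0.606, 0.399], [0.501, -0.002, -0.866]]
wrist_force: [-2.2, -2.8, 1.8]
width: 0.003
finger_force: 1.3
```

```bash
python3 - <<'E'
from h import *
st=arm.read_state();p=np.array(st["tcp_pos"]);AR=anv(52.6)
print(st["time_s"],"F",AR.T@np.array(st["wrist_force"]),"TCP in anvil",AR.T@(p-A))
for c in("scene","side","wrist"):
  s=eyes.snapshot(c)
  for q in("lowering_knob",):
    for a in eyes.tip_of(s,q)[:1]:print(c,q,AR.T@(np.array(a["point"])-A),round(a["score"],2))
E
```

```text
35.2833 F [-2.2089  0.0308  3.3844] TCP in anvil [0.0705 0.0005 0.1559]
scene lowering_knob [0.068  0.0002 0.16  ] 0.59
side lowering_knob [ 0.0682 -0.0002  0.1586] 0.91
wrist lowering_knob [0.0709 0.     0.1573] 0.92
```

Request:
arm_command(travel=[[0,0,0.025],[0,0,0.025],[0,0,0.025],[0,0,0.025],[0,0,0.015]], rotation=[[0,0,0],[0,0,0],[0,0,0],[0,0,0],[0,0,0]])

```text
time_s: 36.0
tcp_pos: [0.474, -0.0067, 0.2555]
eef_rot: [[0.525, 0.796, 0.303], [0.688, -0.606, 0.399], [0.501, -0.001, -0.865]]
wrist_force: [0.1, -0.4, 3.5]
width: 0.005
finger_force: 1.2
```

Request:
arm_command(travel=[[0,0,0.01],[0,0,0.007],[0,0,0.007],[0,0,0],[0,0,0]], rotation=[[0,0,0],[0,0,0],[0,0,0],[0,0,0],[0,0,0]])

```text
time_s: 36.42
tcp_pos: [0.4749, -0.0055, 0.2527]
eef_rot: [[0.525, 0.796, 0.303], [0.688, -0.606, 0.399], [0.501, -0.001, -0.865]]
wrist_force: [0.9, 0.0, 3.4]
width: 0.004
finger_force: 1.4
```

```bash
python3 - <<'E'
from h import *
st=arm.read_state();p=np.array(st["tcp_pos"]);AR=anv(52.6)
print(st["time_s"],"F",AR.T@np.array(st["wrist_force"]),"TCP in anvil",AR.T@(p-A))
E
```

```text
36.4167 F [ 2.1923 -0.6775  2.7085] TCP in anvil [0.071  0.0003 0.1356]
```

Request:
arm_command(travel=[[0,0,0.007],[0,0,0.007],[0,0,0]], rotation=[[0,0,0],[0,0,0],[0,0,0]])

```text
time_s: 36.67
tcp_pos: [0.4756, -0.0047, 0.2508]
eef_rot: [[0.525, 0.796, 0.303], [0.688, -0.606, 0.399], [0.501, -0.001, -0.865]]
wrist_force: [1.1, -0.9, 3.2]
width: 0.007
finger_force: 1.7
```

Request:
arm_command(travel=[[0,0,0.007],[0,0,0.007],[0,0,0]], rotation=[[0,0,0],[0,0,0],[0,0,0]])

```text
time_s: 36.92
tcp_pos: [0.4762, -0.0038, 0.2489]
eef_rot: [[0.525, 0.796, 0.303], [0.688, -0.606, 0.399], [0.501, -0.001, -0.865]]
wrist_force: [1.4, -1.2, 3.4]
width: 0.005
finger_force: 1.8
```

```bash
python3 - <<'E'
from h import *
st=arm.read_state();p=np.array(st["tcp_pos"]);AR=anv(52.6)
print(st["time_s"],"F",AR.T@np.array(st["wrist_force"]),"TCP in anvil",AR.T@(p-A))
for c in("scene","side","wrist"):
  s=eyes.snapshot(c)
  for q in("lowering_knob","drilled_bar"):
    for a in eyes.tip_of(s,q)[:1]:print(c,q,AR.T@(np.array(a["point"])-A),round(a["score"],2))
E
```

```text
36.9167 F [ 1.573  -1.8341  3.0421] TCP in anvil [0.071  0.0004 0.1312]
scene lowering_knob [ 0.071  -0.0016  0.1359] 0.81
scene drilled_bar [-0.0056  0.0049 -0.    ] 0.8
side lowering_knob [ 0.0668 -0.0025  0.1344] 0.75
side drilled_bar [-0.001   0.0021 -0.0016] 0.68
wrist lowering_knob [0.0719 0.004  0.1361] 0.84
```

Request:
arm_command(travel=[[0,0,0.007],[0,0,0.007],[0,0,0]], rotation=[[0,0,0],[0,0,0],[0,0,0]])

```text
time_s: 37.62
tcp_pos: [0.4763, -0.0034, 0.248]
eef_rot: [[0.525, 0.796, 0.303], [0.688, -0.606, 0.399], [0.501, -0.001, -0.865]]
wrist_force: [-3.0, -3.1, 9.1]
width: 0.008
finger_force: 5.4
```

Request:
arm_command(travel=[[0,0,0.007],[0,0,0]], rotation=[[0,0,0],[0,0,0]])

```text
time_s: 37.78
tcp_pos: [0.4764, -0.0034, 0.2479]
eef_rot: [[0.525, 0.796, 0.303], [0.688, -0.606, 0.399], [0.501, -0.001, -0.865]]
wrist_force: [-7.6, -5.0, 14.6]
width: 0.006
finger_force: 8.3
```

The head is on its collar: travel has stopped and the force has risen to 17 N. Backing off.

Request:
arm_command(travel=[[0,0,-0.02],[0,0,-0.05],[0,0,-0.1],[0,0,-0.15],[0,0,-0.15]], rotation=[[0,0,0],[0,0,0],[0,0,0],[0,0,0],[0,0,0]])

```text
time_s: 38.2
tcp_pos: [0.4537, -0.0299, 0.306]
eef_rot: [[0.526, 0.797, 0.297], [0.689, -0.604, 0.401], [0.499, -0.006, -0.867]]
wrist_force: [0.2, -0.2, 0.3]
width: 0.008
finger_force: 0.0
```

Request:
arm_command(travel=[[-0.15,0,0],[-0.2,0,0],[-0.2,0,0],[-0.2,0,0],[-0.1,0,0]], rotation=[[0,0,0],[0,0,0],[0,0,0],[0,0,0],[0,0,0]])

```text
time_s: 38.62
tcp_pos: [0.3854, -0.1197, 0.2404]
eef_rot: [[0.528, 0.795, 0.299], [0.687, -0.607, 0.4], [0.499, -0.006, -0.866]]
wrist_force: [-0.2, -0.6, -0.4]
width: 0.006
finger_force: 0.0
```

Request:
arm_command(travel=[[0,0,0],[0,0,0]], rotation=[[0,0,0],[0,0,0]])

```text
time_s: 38.78
tcp_pos: [0.388, -0.1177, 0.2426]
eef_rot: [[0.526, 0.795, 0.301], [0.687, -0.606, 0.401], [0.501, -0.005, -0.865]]
wrist_force: [0.9, -1.3, -0.6]
width: 0.003
finger_force: 0.0
```

```bash
python3 - <<'E'
from h import *
st=arm.read_state();p=np.array(st["tcp_pos"]);AR=anv(52.6)
print(st["time_s"],"F",AR.T@np.array(st["wrist_force"]),"TCP in anvil",AR.T@(p-A))
for c in("scene","side","wrist"):
  s=eyes.snapshot(c)
  if c=="wrist":save(s,"w10.png")
  for q in("lowering_knob","drilled_bar","end_stop","plain_bar"):
    for a in eyes.tip_of(s,q)[:1]:print(c,q,AR.T@(np.array(a["point"])-A) if q[0]!="p" else a["point"],round(a["score"],2))
E
```

```text
38.7833 F [-0.7603 -1.5449 -0.3043] TCP in anvil [-0.057   0.0012  0.1978]
scene drilled_bar [-0.0053  0.0038 -0.0013] 0.74
scene end_stop [-0.0905  0.0002  0.0005] 0.88
scene plain_bar [0.4774, -0.334, -0.0017] 0.66
side lowering_knob [ 0.0668 -0.0007  0.1343] 0.74
side drilled_bar [-0.0003  0.0008  0.002 ] 0.69
side end_stop [-0.0931  0.0033 -0.0027] 0.64
side plain_bar [0.4789, -0.3329, -0.0011] 0.85
wrist lowering_knob [0.0671 0.0005 0.1346] 0.68
wrist drilled_bar [ 0.0002 -0.001   0.0046] 0.98
wrist end_stop [-0.0908  0.0014  0.0005] 0.91
```

View pics/w10.png

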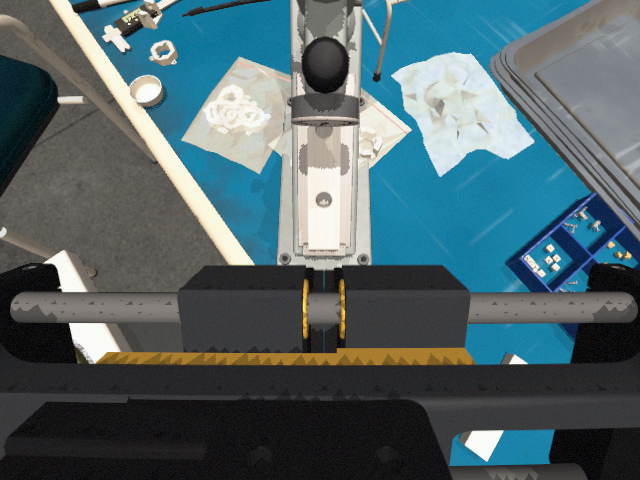

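The bar lies straight and centred on the anvil (u 307 to 342, lower end at the stop, v≈250). The head is down, with the knob at (325,65), and nothing is touching the robot.

```bash
python3 -c "
from station import arm
print(arm.hand_in())"
```

```text
the job is handed in; nothing more can be done
None
```

The job is handed in: the drilled bar lies flat and centred against the end stop, the gauge head is down on its collar, the plain bar was left where it lay, and I did not read the dial itself.

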